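# Seat a mill shaft against the end stop of a run-out gauge

## Task

The coffee mill's long shaft is to be checked for run-out. Take the long stepped shaft from the wooden rest, lay it gently into both V-supports of the gauge with its thin end towards the end stop, then push it along under the spring hold-down until it stops dead against the stop screw; hold it there for a moment with a light, steady push, and leave it seated, touching the screw. Do not drop it or force it against the stop, and leave everything else on the bench as it is.

Things in the scene. Friction and masses are not known exactly. Their poses are not given: they have to be found in the camera images.
- shaft: The shaft to seat: bare steel rod, 210 mm long, 16 mm thick, about 0.32 kg; one end is a 10 mm thin spigot (last 15 mm, after a 10 mm cone), the other is plain with two fine dark rings. Starts level in one of the two slots of the wooden rest, axis 42 mm above the bench; its middle 90 mm is clear for fingers, down to 10 mm. Origin: mid-length, on the axis; x points along it to the thin end.
- nose (a point): Centre of the shaft's flat thin end: 105 mm from the shaft's origin along its x. This end must meet the stop screw.
- tail (a point): Centre of the shaft's flat thick end: 105 mm from the shaft's origin against its x. The end to push on.
- gauge: Run-out gauge, fixed: grey base plate 310 x 110 x 20 mm, two 90 degree V-supports in line, hold-down. Origin: centre of underside; x along the groove to the stop, z up. A shaft in the Vs has its axis at y = 0, z = 60 mm. Short V x = -114 to -90 mm, long V x = -25 to 70 mm, both 44 mm wide, 58 mm high; fingers holding the shaft have room in the gap between, down to the plate.
- groove (a point): Point on the groove axis, 60 mm above the gauge's origin, same axes. Lay the shaft with its thin end 5 to 40 mm ahead of this point (+x), so that it lies in both Vs and is still short of the hold-down's shoe.
- shoe (a point): Underside of the hold-down's round brass shoe, 35 mm ahead of the groove point. The shoe hangs on a spring plunger from a bridge over the groove (102 mm high, its post on the gauge's -y side). The thin end passes under it; the cone lifts it 3 mm. From then on shoe and Vs drag on the shaft with about 3 to 7 N, roughly level: that is not the stop, where the force rises steeply.
- stop: End stop carriage, rigid, clamped on the gauge plate: dark steel block with a dial gauge above (190 mm high). Origin: on the plate's top under the block's front face; x as the gauge's. From this face a steel stop screw, 10 mm thick, points back along the groove axis. Locked at a new length each time, 12 to 22 mm, not measured: feel for its end. 4 to 10 N on it seats the shaft; 15 N is too much.
- rest: Wooden shaft rest, fixed: board 150 x 150 x 10 mm with two slotted cross rails at x = -55 and 55 mm (16 mm thick, 42 mm high). The slots, along x at y = -35 and 35 mm, hold the shaft and the spare shaft in either order. Origin: centre of the underside.
- spare_shaft: Another shaft in the other slot of the rest: plain steel rod of the same diameter, 150 mm long, without thin end. Leave it. Origin: middle of its length on the axis, x along it.
- burr_a: Steel burr ring on the bench, 64 mm across, 10 mm high. Leave it. Origin: centre of the underside.
- burr_b: A second burr ring like it. Leave it.
- pocket_mill: Black hand mill standing on the bench, 54 mm across, 166 mm high. Leave it. Origin: centre of the underside.
- brush: Brush lying on the bench, robot side of the gauge. Leave it.
- jar_a: Sample jar, 63 mm across, 78 mm high, beyond the gauge. Leave it. Origin: centre of the underside.

How it is judged (in metres and radians):
On the way, in this order (a step that is already met when the one before it is completed fails the run):
1. the shaft lies down in both V-supports, thin end towards the stop, short of the hold-down (z of nose in the frame of groove between -0.0025 and 0.0025 m and z of tail in the frame of groove between -0.0025 and 0.0025 m and x of nose in the frame of groove between -0.02 and 0.055 m and angle between the x axis of shaft and the x axis of gauge, either way round below 0.03 rad), for 0.1 s.
2. its thin end is held against the stop with a steady push of at least 2 N for a quarter of a second (contact force between shaft and stop above 2 N and x of nose in the frame of groove above 0.06 m and z of nose in the frame of groove between -0.0025 and 0.0025 m and z of tail in the frame of groove between -0.0025 and 0.0025 m and angle between the x axis of shaft and the x axis of gauge, either way round below 0.02 rad), for 0.25 s.
At the end, for the whole second after the job is handed in: The shaft lies at rest in both Vs under the hold-down (within 0.02 rad of the groove, both ends within 2.5 mm of the axis height), thin end towards the stop and still bearing on the stop screw (over 0.3 N, which the hold-down's grip keeps up by itself after a proper push) (contact force between shaft and stop above 0.3 N and x of nose in the frame of groove above 0.06 m and z of nose in the frame of groove between -0.0025 and 0.0025 m and z of tail in the frame of groove between -0.0025 and 0.0025 m and angle between the x axis of shaft and the x axis of gauge, either way round below 0.02 rad and linear speed of shaft below 0.01 m/s); the robot touches nothing.
It fails at once if the shaft is forced against the end stop (more than 15 N) (contact force between shaft and stop above 15 N).
It fails at once if the shaft is dropped on or forced into the gauge (more than 60 N) (contact force between shaft and gauge above 60 N).
It fails at once if something else on the bench is displaced (distance of any of spare_shaft, burr_a, burr_b, pocket_mill, brush, jar_a from where it was at the start of the episode above 0.02 m).
It also fails if it takes over 72 s, if anything falls off the work surface, if the arm or the gripper's body presses on something with over 40 N, if the wrist force passes 120 N, or if a joint passes its speed limit or range.

## Robot

A 6-joint arm with a two-finger parallel gripper is mounted at the origin on the work surface. World frame = base frame: x ahead of the robot, y to its left, z up, the work surface at z = 0. Lengths are in mm, angles in rad, forces in N, time in s.
With the tool pointing down it reaches from about 350 to 850 mm from the base axis. Payload 8.1 kg.
Tool frame: the origin (TCP) lies on the centre line of the jaws, within the pads' length; the fingertips stand 22 mm ahead of it and the grasp point (between the pads) lies 3 mm ahead of it; z points along the fingers, y is the direction in which the jaws open and shut (so a half turn about z gives the same grasp; the last joint's range is limited). The gripper opens to 93 mm and grips with 3 to 60 N. Pads are 15 mm wide; open, the fingers measure 128 mm over their backs; the gripper's body (75 mm by 188 mm) begins 65 mm behind the grasp point.
Start: joints at [1.129, 0.13, 1.488, -0, 1.523, -0.085], TCP at [209.545, 562.224, 240.635] pointing down, gripper open.
Joint ranges: [-2.96, 2.96], [-0.89, 2.26], [0.02, 2.5], [-1.34, 4.48], [0, 2.73], [-2.66, 2.66]. Speed limits (rad/s): [2.39, 2.39, 2.79, 3.14, 3.14, 3.14].

## Interface

Orientations are given as a unit quaternion [w, x, y, z].
In Python, from workcell import arm, imaging gives the robot as it stands.
- The arm moves only by the shell command python3 -m inch 'ROWS' [FORCE]. ROWS is JSON, a list of rows, each an object of numbers: "x", "y", "z": the shift along the tool's x, y, z in units of 30 mm (1.0 is 30 mm); "rx", "ry", "rz": the turn, a rotation vector about the tool's x, y, z in units of 6 degrees (1.0 is 6 degrees); "claw": the finger opening in mm, from 0 to 93. In form: [{"x": .., "y": .., "z": .., "rx": .., "ry": .., "rz": .., "claw": ..}, ...]. A call has exactly 5 rows; each row shifts and turns the pose as measured when the row begins, along the tool's axes as they then stand; what a row does not reach is not made up. A row lasts 1/8 s, in which the tool goes at most 62.5 mm and 10.7 degrees, less where a joint would pass 70% of its speed; a pose out of reach is approached as far as the arm can. A call is refused whole if a number of a shift passes 1 or a number of a turn 1, either way. A call with a gripper value outside its range is refused whole. The fingers move at their own pace and stop on an object; FORCE is the grip in N (left out, the last holds). Time passes only in rows, so rows that do not move let the fingers close, or fill a call up. It gives the time, the measured TCP pose, the force and the opening at its end, in the units of the state.
- arm.get_obs(): the state, without advancing time (a new reading comes with each control period).
- imaging.read_camera(name): name is "scene" or "top"; returns (picture, depth): 480x640x3 uint8, red, green, blue; 480x640 float32, mm along the optical axis (not along the pixel's ray), 0 where there is no reading.
- imaging.get_calibration(name): a dict with "K" (3x3 intrinsics, pixels), "R" (3x3) and "t" (3): a world point X has camera coordinates R X + t. Camera axes: x right, y down, z forward; pixel columns grow to the right and rows downward; lengths in mm; the calibration is good to about 2 mm. A picture is of the moment at which its call begins. get_calibration takes no time and is no camera call.
- arm.hand_in(): hands the job in, once; it reports no verdict.
The state is a dict: "time_s": time; "joints": joint angles; "dq": joint speeds; "effort": joint torques, N m; "tcp_pos": TCP position; "tool_rot": TCP orientation; "wrist_force": force on the tool from outside, world axes, zero at the start; "ft_torque": the same for the moment, N m; "finger_gap": finger opening in mm.
Only numpy, scipy, OpenCV 4.12 (cv2) and the standard library are available. Lean on these libraries where they do the work, as an engineer would, in place of code of your own. Each camera call takes 0.05 s, during which the arm holds its last target.

## Working session

There is one attempt and no reset: what is moved stays moved. The work goes in short steps, Python scripts to look and compute and a shell command to move; the robot and the scene stay as the last step left them, time stands still between calls to the robot, and variables do not carry over. Pictures are saved under pics/ and viewed, and the job is handed in when it is done.

```bash
mkdir -p pics; ls; python3 - <<'E'
from workcell import arm, imaging
import cv2,numpy as np
print(arm.get_obs())
for n in ("scene","top"):
    p,d=imaging.read_camera(n); c=imaging.get_calibration(n)
    cv2.imwrite(f"pics/{n}0.png",p[:,:,::-1]); np.savez(f"pics/{n}0.npz",p=p,d=d,**c)
    print(n,c,(d>0).mean())
E
```

```text
pics
{'time_s': 0.0, 'joints': array([ 1.12859529e+00,  1.31180501e-01,  1.48927695e+00, -2.14470633e-05,
        1.52296822e+00, -8.53909132e-02]), 'dq': array([-0.00122488,  0.00013569, -0.00030483,  0.00029171,  0.00020482,
        0.00059049]), 'effort': array([-2.55007202e-03, -5.59852767e+01, -4.91747832e+01,  7.65026081e-02,
        3.59539955e-02, -1.17494242e-04]), 'tcp_pos': array([209.32918122, 561.74304558, 239.57712582]), 'tool_rot': array([-2.28636282e-04,  1.77459589e-01,  9.84127662e-01, -8.87595335e-04]), 'wrist_force': array([0.16875091, 0.51044861, 0.7656103 ]), 'ft_torque': array([-0.00732026, -0.00783506, -0.0135271 ]), 'finger_gap': 92.87277277685875}
scene {'K': array([[464.66739569,   0.        , 321.15829675],
       [  0.        , 464.66739569, 237.43728732],
       [  0.        ,   0.        ,   1.        ]]), 'R': array([[ 0.24684607,  0.9690528 , -0.00192337],
       [ 0.74550069, -0.19116811, -0.63850096],
       [-0.61910883,  0.15617757, -0.76961862]]), 't': array([-138.6023564 , -404.67522892, 1459.04458073])} 0.9960123697916666
top {'K': array([[460.78259926,   0.        , 324.4785165 ],
       [  0.        , 460.78259926, 243.21164517],
       [  0.        ,   0.        ,   1.        ]]), 'R': array([[ 0.0145997 , -0.99971627, -0.01882116],
       [-0.98331247, -0.01094134, -0.18159535],
       [ 0.1813379 ,  0.02115832, -0.98319321]]), 't': array([ -2.77576743, 584.92023578, 951.04155492])} 0.99599609375
```

View pics/scene0.png

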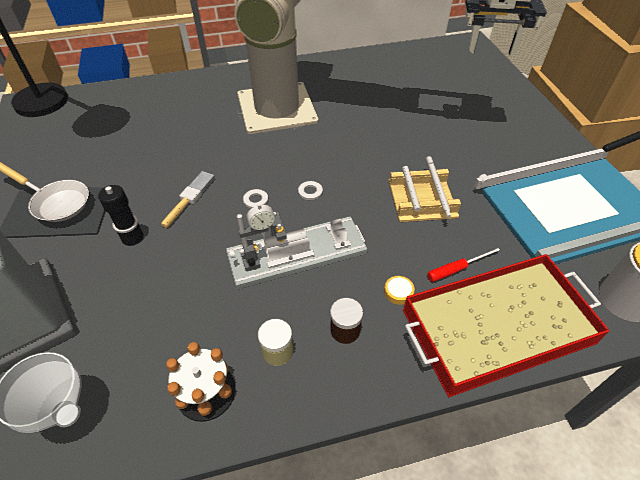

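View pics/top0.png

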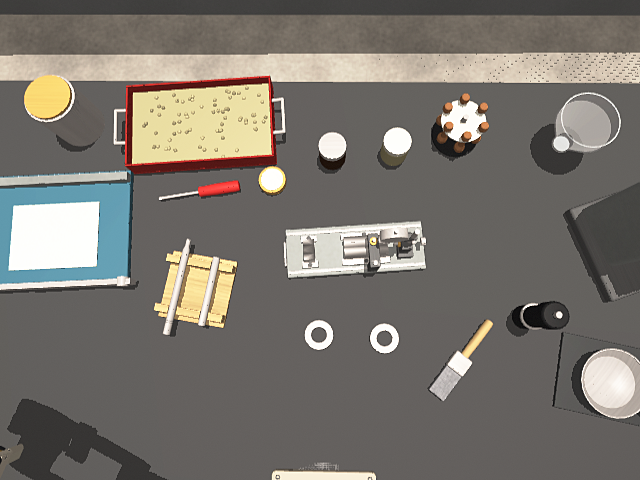

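The scene view shows the gauge near (297,250) and the rest near (425,190). In the top view the gauge is at (355,250) with the stop to the right. The long shaft is the left rod on the rest, running from (187,240) to (168,332). I'll zoom in.

```bash
python3 - <<'E'
import cv2
t=cv2.imread("pics/top0.png"); s=cv2.imread("pics/scene0.png")
cv2.imwrite("pics/z1.png",cv2.resize(t[225:345,145:245],None,fx=5,fy=5,interpolation=cv2.INTER_CUBIC))
cv2.imwrite("pics/z2.png",cv2.resize(t[210:290,275:435],None,fx=5,fy=5,interpolation=cv2.INTER_CUBIC))
cv2.imwrite("pics/z3.png",cv2.resize(s[145:295,220:470],None,fx=3.2,fy=3.2,interpolation=cv2.INTER_CUBIC))
E
```

```text
(no output)
```

View pics/z1.png

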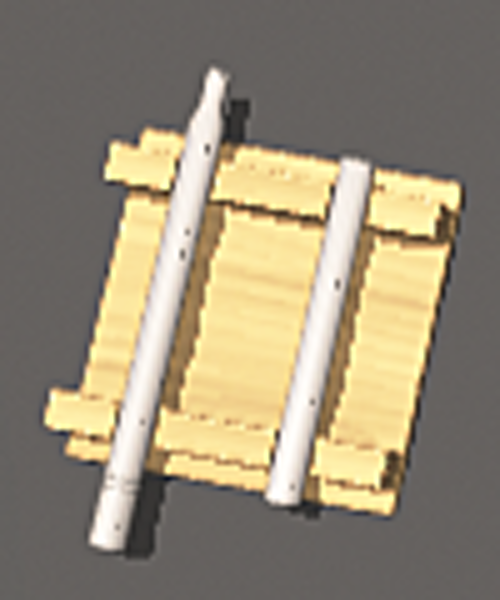

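View pics/z2.png

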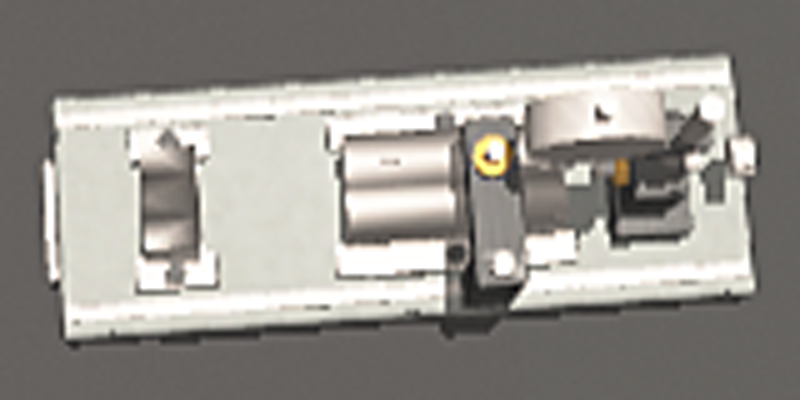

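View pics/z3.png

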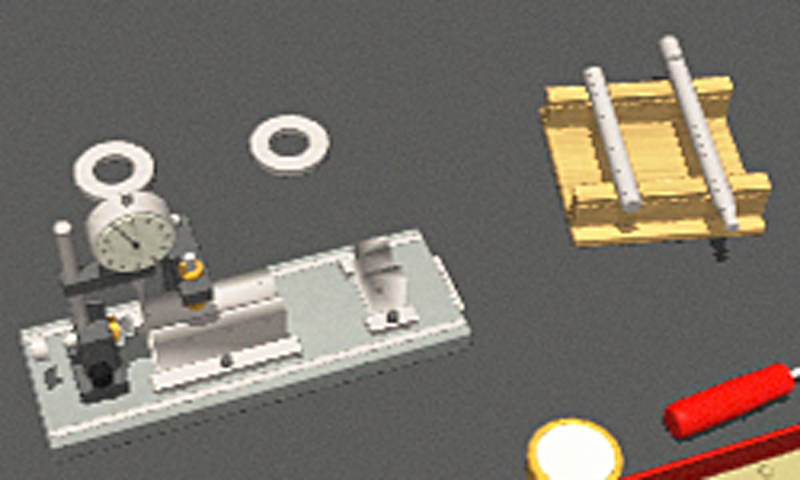

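```bash
cat > h.py <<'E'
import numpy as np,cv2
def load(n): return np.load(f"pics/{n}.npz")
def cloud(f):
    d=f["d"]; v,u=np.mgrid[:480,:640]; K=f["K"]
    c=np.stack([(u-K[0,2])/K[0,0]*d,(v-K[1,2])/K[1,1]*d,d],-1)
    return (c-f["t"])@f["R"]   # R^T (c-t)
def ray(f,uv,z):
    K,R,t=f["K"],f["R"],f["t"]; uv=np.atleast_2d(uv).astype(float)
    r=np.c_[(uv[:,0]-K[0,2])/K[0,0],(uv[:,1]-K[1,2])/K[1,1],np.ones(len(uv))]@R
    o=-R.T@t; s=(z-o[2])/r[:,2]; return o+s[:,None]*r
E
python3 - <<'E'
from h import *
np.set_printoptions(precision=1,suppress=True)
for n in("top0","scene0"):
    f=load(n); P=cloud(f); p=f["p"].astype(int)
    # bench check
    print(n)
    if n=="top0": box=(145,225,245,345); g=(275,205,435,290)
    else: box=(380,150,470,225); g=(222,195,372,290)
    x0,y0,x1,y1=g
    z=P[y0:y1,x0:x1,2]; print("bench z",np.median(P[300:320,330:350,2]) if n=="scene0" else np.median(P[340:380,250:300,2]), "plate z hist",np.histogram(z,[-10,-5,5,10,15,18,20,22,25,30,40,50,55,60,65,70,90,110]) [0])
    m=np.zeros((480,640),np.uint8); m[y0:y1,x0:x1]=((z>12)&(z<28))
    pts=np.argwhere(m)[:,::-1]; X=ray(f,pts,20)[:,:2]
    r=cv2.minAreaRect(X.astype(np.float32)); print("plate rect",r, cv2.boxPoints(r))
    # V parts
    m=np.zeros((480,640),np.uint8); m[y0:y1,x0:x1]=((z>33)&(z<75)); 
    x0,y0,x1,y1=box
    pp=p[y0:y1,x0:x1]; mask=((pp.max(2)-pp.min(2)<25)&(pp.min(2)>130)).astype(np.uint8)
    k,l,st,c=cv2.connectedComponentsWithStats(mask)
    for i in range(1,k):
        if st[i,4]<100: continue
        uv=np.argwhere(l==i)[:,::-1]+[x0,y0]
        Q=P[uv[:,1],uv[:,0]]; print("rod",st[i,4],"z",np.percentile(Q[:,2],[5,50,95]))
        X=ray(f,uv,46)[:,:2]; rr=cv2.minAreaRect(X.astype(np.float32)); print(rr)
        q=cv2.PCACompute(X,None); print(q[0],q[1][0]); pr=(X-q[0])@q[1][0]; print(pr.min(),pr.max())
E
```

```text
top0
bench z -0.4296097655948091 plate z hist [  58 6719   39  117  819 1411 1251  463  445  216  139  227  513   90
   47  121  365]
plate rect ((578.1492919921875, -59.36199951171875), (110.35476684570312, 314.31988525390625), 4.54359769821167) [[ 510.7   92.9]
 [ 535.6 -220.4]
 [ 645.6 -211.7]
 [ 620.7  101.7]]
rod 572 z [44.3 48.2 51.7]
((489.7588195800781, 323.7999267578125), (14.633201599121094, 211.60720825195312), 80.50537872314453)
[[483.3 324.9]] [ 1.  -0.2]
-99.2030749053068 112.40766852916482
rod 434 z [44.4 48.4 51.5]
((479.5935363769531, 254.70059204101562), (14.343172073364258, 151.3549041748047), 80.54147338867188)
[[478.6 254.8]] [ 1.  -0.2]
-74.68158027194015 76.67504804098098
scene0
bench z 79.78468655754722 plate z hist [   0 7021  539  353  134  272 1102 1394  353  469  224  263  431  291
   64  193  269]
plate rect ((504.54742431640625, -66.87210083007812), (270.2372741699219, 314.03265380859375), 4.640950679779053) [[ 357.2   78.7]
 [ 382.6 -234.3]
 [ 651.9 -212.4]
 [ 626.5  100.6]]
rod 307 z [45.4 50.3 53.9]
((483.43170166015625, 324.3470153808594), (15.26681137084961, 214.51161193847656), 80.30726623535156)
[[488.2 323. ]] [ 1.  -0.2]
-112.18626539827551 102.32514830964696
rod 229 z [45.8 50.9 53.7]
((477.1785888671875, 253.94992065429688), (14.561699867248535, 157.76690673828125), 80.33428955078125)
[[476.7 253.6]] [ 1.  -0.2]
-78.50256810157427 79.28296597899858
```

```bash
python3 - <<'E'
from h import *
np.set_printoptions(precision=1,suppress=True)
a=np.radians(-85.45); ex=np.array([np.cos(a),np.sin(a)]); ey=np.array([-ex[1],ex[0]]); c=np.array([578.1,-59.4])
for n in("top0","scene0"):
    P=cloud(load(n)).reshape(-1,3); q=P[:,:2]-c; G=np.c_[q@ex,q@ey,P[:,2]]
    m=(abs(G[:,0])<170)&(abs(G[:,1])<70)&(G[:,2]>8)&(G[:,2]<28); print(n,"plate x range",np.percentile(G[m,0],[.5,1,99,99.5]),"y",np.percentile(G[m,1],[1,99]),"z",np.median(G[m,2]))
    for lo,hi in((-112,-92),(-20,15),(-25,25)):
        V=G[(G[:,0]>lo)&(G[:,0]<hi)&(abs(G[:,1])<26)]
        print(lo,hi,len(V))
        for y in range(-26,26,3):
            s=V[(V[:,1]>=y)&(V[:,1]<y+3)]; 
            if len(s): print(f"{y+1.5}:{np.median(s[:,2]):.0f}({len(s)})",end=" ")
        print()
    for lo in range(-130,170,10):
        s=G[(G[:,0]>=lo)&(G[:,0]<lo+10)&(abs(G[:,1])<30)]; 
        print(lo, s[:,2].max() if len(s) else None,end=" ")
    print()
E
```

```text
top0 plate x range [-155.6 -153.6  154.8  156.3] y [-54.1  54.8] z 19.759537896309162
-112 -92 208
-24.5:28(13) -21.5:42(29) -18.5:59(12) -15.5:58(14) -12.5:57(11) -9.5:59(11) -6.5:56(9) -3.5:52(8) -0.5:49(10) 2.5:50(11) 5.5:52(13) 8.5:56(13) 11.5:57(16) 14.5:57(10) 17.5:58(14) 20.5:58(11) 23.5:57(3) 
-20 15 382
-24.5:27(19) -21.5:39(54) -18.5:58(22) -15.5:58(23) -12.5:58(21) -9.5:58(21) -6.5:55(17) -3.5:53(18) -0.5:49(18) 2.5:50(27) 5.5:53(23) 8.5:55(25) 11.5:58(22) 14.5:58(22) 17.5:57(24) 20.5:59(19) 23.5:57(7) 
-25 25 563
-24.5:27(29) -21.5:38(75) -18.5:58(32) -15.5:57(34) -12.5:57(34) -9.5:58(30) -6.5:55(25) -3.5:52(26) -0.5:49(28) 2.5:50(38) 5.5:54(37) 8.5:55(35) 11.5:58(33) 14.5:57(33) 17.5:57(34) 20.5:58(29) 23.5:56(11) 
-130 24.348247548362604 -120 57.29412093434303 -110 62.136616434486335 -100 61.53913700081502 -90 61.19447061277647 -80 25.45259347402107 -70 24.259651093720315 -60 24.51185539315915 -50 26.115004835778066 -40 23.723754898098708 -30 61.763411524757935 -20 63.3181030745333 -10 61.236222030978745 0 61.61083426357425 10 63.38728607314716 20 99.47647395147378 30 1
[... 1030 characters left out ...]
.5:47(126) 23.5:43(81) 26.5:29(7) 
-130 25.247159242857432 -120 59.56156178912339 -110 62.93347896374972 -100 64.44967364430342 -90 61.66503381393794 -80 26.398411351486292 -70 25.977622493797092 -60 25.304479383239396 -50 27.287372575725293 -40 24.805815270683638 -30 61.95043276269515 -20 63.01134032411193 -10 63.09023831492086 0 63.55336395551874 10 62.91931790692494 20 102.34412407206243 30 118.63224619956175 40 167.22093304844114 50 177.22214621542904 60 181.58727033974245 70 193.2923201987505 80 182.1423732306965 90 177.4947045156112 100 165.58413196562535 110 175.51170527331257 120 172.4287728314445 130 68.75359120383912 140 73.34487144938633 150 73.12186875874339 160 5.754683310803136
```

```bash
cat > g.py <<'E'
import sys,numpy as np
from scipy.spatial.transform import Rotation as Ro
from workcell import arm
# usage: g.py x y z jawyaw_deg  -> remaining shift in tool units now, and turn
o=arm.get_obs(); q=o["tool_rot"]; R=Ro.from_quat([q[1],q[2],q[3],q[0]])
M=R.as_matrix(); np.set_printoptions(precision=3,suppress=True)
print("t",round(o["time_s"],2),"tcp",o["tcp_pos"],"F",o["wrist_force"],"T",o["ft_torque"],"gap",round(o["finger_gap"],1),"jaw",round(np.degrees(np.arctan2(M[1,1],M[0,1])),2),"tilt",np.degrees(M[:2,2]),"j6",o["joints"][5])
if len(sys.argv)>4:
    x,y,z,w=map(float,sys.argv[1:5]); w=np.radians(w)
    yv=np.array([np.cos(w),np.sin(w),0]); zv=np.array([0,0,-1.]); T=np.c_[np.cross(yv,zv),yv,zv]
    d=np.array([x,y,z])-o["tcp_pos"]
    print("shift units now",M.T@d/30," in final axes",T.T@d/30," turn units",Ro.from_matrix(M.T@T).as_rotvec(degrees=True)/6)
E
python3 g.py 502.8 321.7 150 80.5
```

```text
t 0.1 tcp [209.336 561.774 239.684] F [-0.278  0.175 -0.28 ] T [-0.021 -0.009 -0.001] gap 93.0 jaw 69.56 tilt [-0.04  -0.089] j6 -0.08540532394536707
shift units now [-11.961  -4.077   2.995]  in final axes [-10.969  -6.278   2.989]  turn units [-0.016 -0.003 -1.824]
```

```bash
python3 -m inch '[{"x":-1,"y":-0.4,"rz":-0.9,"claw":40},{"x":-1,"y":-0.5,"rz":-0.9,"claw":40},{"x":-1,"y":-0.5,"claw":40},{"x":-1,"y":-0.5,"claw":40},{"x":-1,"y":-0.5,"claw":40}]' 40; python3 g.py 502.8 321.7 150 80.5
```

```text
t 0.1 tcp [209.336 561.774 239.684] F [-0.278  0.175 -0.28 ] T [-0.021 -0.009 -0.001] gap 93.0 jaw 69.56 tilt [-0.04  -0.089] j6 -0.08540532394536707
shift units now [-11.961  -4.077   2.995]  in final axes [-10.969  -6.278   2.989]  turn units [-0.016 -0.003 -1.824]invalid input
```

The call was refused, so I'll give every key in each row.

```bash
python3 -m inch '[{"x":-1,"y":-0.4,"z":0,"rx":0,"ry":0,"rz":-0.9,"claw":40},{"x":-1,"y":-0.5,"z":0,"rx":0,"ry":0,"rz":-0.9,"claw":40},{"x":-1,"y":-0.5,"z":0,"rx":0,"ry":0,"rz":0,"claw":40},{"x":-1,"y":-0.5,"z":0,"rx":0,"ry":0,"rz":0,"claw":40},{"x":-1,"y":-0.5,"z":0,"rx":0,"ry":0,"rz":0,"claw":40}]' 40; python3 g.py 502.8 321.7 150 80.5
```

```text
time_s: 0.72
tcp_pos: [340.5, 456.2, 236.7]
tool_rot: [-0.002, 0.078, 0.997, -0.003]
wrist_force: [1.2, 0.7, 0.1]
finger_gap: 47.7
t 0.72 tcp [340.53  456.236 236.662] F [1.202 0.651 0.11 ] T [ 0.012 -0.043 -0.043] gap 47.7 jaw 81.0 tilt [-0.227 -0.304] j6 -0.573676492183341
shift units now [-6.053 -3.566  2.891]  in final axes [-6.075 -3.53   2.889]  turn units [-0.056 -0.029  0.083]
```

```bash
python3 -m inch '[{"x":-1,"y":-0.6,"z":0.3,"rx":0,"ry":0,"rz":0.08,"claw":40},{"x":-1,"y":-0.6,"z":0.5,"rx":0,"ry":0,"rz":0,"claw":40},{"x":-1,"y":-0.6,"z":0.5,"rx":0,"ry":0,"rz":0,"claw":40},{"x":-1,"y":-0.6,"z":0.5,"rx":0,"ry":0,"rz":0,"claw":40},{"x":-1,"y":-0.6,"z":0.5,"rx":0,"ry":0,"rz":0,"claw":40}]' 40; python3 g.py 502.8 321.7 120 80.5
```

```text
time_s: 1.35
tcp_pos: [477.3, 338.4, 165.2]
tool_rot: [-0.002, 0.083, 0.997, -0.003]
wrist_force: [0.0, 0.4, -0.8]
finger_gap: 40.2
t 1.35 tcp [477.284 338.448 165.207] F [ 0.049  0.433 -0.756] T [ 0.003 -0.001  0.02 ] gap 40.2 jaw 80.52 tilt [-0.257 -0.301] j6 -0.8743302681032156
shift units now [-0.936 -0.402  1.506]  in final axes [-0.931 -0.41   1.507]  turn units [-0.057 -0.034  0.003]
```

```bash
python3 -m inch '[{"x":-0.7,"y":-0.4,"z":0.3,"rx":0,"ry":0,"rz":0,"claw":40},{"x":-0.4,"y":-0.2,"z":0.5,"rx":0,"ry":0,"rz":0,"claw":40},{"x":0,"y":0,"z":0.2,"rx":0,"ry":0,"rz":0,"claw":40},{"x":0,"y":0,"z":0,"rx":0,"ry":0,"rz":0,"claw":40},{"x":0,"y":0,"z":0,"rx":0,"ry":0,"rz":0,"claw":40}]' 40; python3 g.py 502.8 321.7 45 80.5
```

```text
time_s: 1.98
tcp_pos: [506.1, 313.0, 130.6]
tool_rot: [-0.004, 0.084, 0.996, -0.004]
wrist_force: [0.2, -0.3, 1.0]
finger_gap: 39.9
t 1.98 tcp [506.139 312.963 130.578] F [ 0.199 -0.278  1.036] T [ 0.059 -0.012  0.051] gap 39.9 jaw 80.41 tilt [-0.553 -0.425] j6 -0.9338077692963177
shift units now [0.135 0.294 2.851]  in final axes [0.158 0.269 2.853]  turn units [-0.085 -0.079 -0.016]
```

```bash
python3 -m inch '[{"x":0.15,"y":0.28,"z":0.5,"rx":-0.08,"ry":-0.08,"rz":0,"claw":40},{"x":0,"y":0,"z":0.6,"rx":0,"ry":0,"rz":0,"claw":40},{"x":0,"y":0,"z":0.3,"rx":0,"ry":0,"rz":0,"claw":40},{"x":0,"y":0,"z":0,"rx":0,"ry":0,"rz":0,"claw":40},{"x":0,"y":0,"z":0,"rx":0,"ry":0,"rz":0,"claw":40}]' 40; python3 g.py 502.8 321.7 45 80.5
python3 - <<'E'
from workcell import imaging
import cv2
a=[]
p,_=imaging.read_camera("top"); a.append(cv2.resize(p[200:350,110:280,::-1],(400,353),interpolation=cv2.INTER_CUBIC))
p,_=imaging.read_camera("scene"); a.append(cv2.resize(p[90:240,350:520,::-1],(400,353),interpolation=cv2.INTER_CUBIC))
cv2.imwrite("pics/a1.png",cv2.hconcat(a))
E
```

```text
time_s: 2.6
tcp_pos: [503.0, 324.0, 89.2]
tool_rot: [0.001, 0.082, 0.997, 0.001]
wrist_force: [-0.1, 0.0, 0.5]
finger_gap: 40.0
t 2.6 tcp [502.97  323.956  89.199] F [-0.072  0.009  0.484] T [-0.031  0.009  0.013] gap 40.0 jaw 80.57 tilt [0.161 0.051] j6 -0.9191877584658426
shift units now [-0.003 -0.077  1.473]  in final axes [-0.007 -0.075  1.473]  turn units [0.013 0.025 0.012]
```

View pics/a1.png

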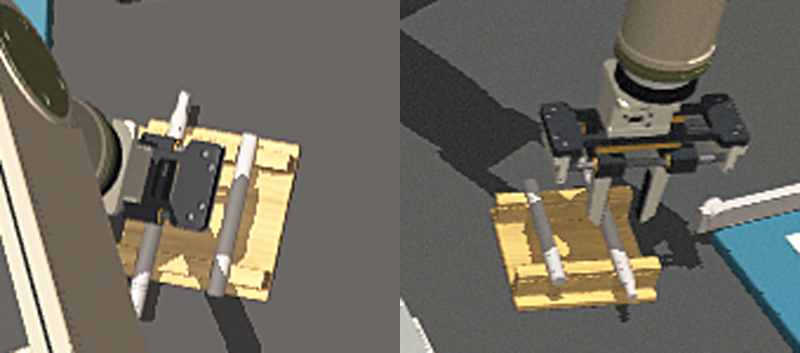

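The fingers straddle the long shaft: it shows between them at about (620,235) in the right half, and the spare rod is clear. I'll go down.

```bash
python3 -m inch '[{"x":0,"y":-0.07,"z":0.5,"rx":0,"ry":0,"rz":0,"claw":40},{"x":0,"y":0,"z":0.5,"rx":0,"ry":0,"rz":0,"claw":40},{"x":0,"y":0,"z":0.4,"rx":0,"ry":0,"rz":0,"claw":40},{"x":0,"y":0,"z":0.1,"rx":0,"ry":0,"rz":0,"claw":40},{"x":0,"y":0,"z":0,"rx":0,"ry":0,"rz":0,"claw":40}]' 40; python3 g.py 502.8 321.7 45 80.5
```

```text
time_s: 3.32
tcp_pos: [502.6, 321.3, 40.6]
tool_rot: [0.001, 0.082, 0.997, 0.0]
wrist_force: [-0.4, 0.5, -0.2]
finger_gap: 39.8
t 3.33 tcp [502.643 321.327  40.591] F [-0.388  0.468 -0.215] T [0.038 0.025 0.029] gap 39.8 jaw 80.54 tilt [0.133 0.034] j6 -0.9221935686294138
shift units now [-0.003  0.013 -0.147]  in final axes [-0.003  0.013 -0.147]  turn units [0.009 0.021 0.006]
```

```bash
python3 -m inch '[{"x":0,"y":0,"z":-0.15,"rx":0,"ry":0,"rz":0,"claw":30},{"x":0,"y":0,"z":0,"rx":0,"ry":0,"rz":0,"claw":20},{"x":0,"y":0,"z":0,"rx":0,"ry":0,"rz":0,"claw":10},{"x":0,"y":0,"z":0,"rx":0,"ry":0,"rz":0,"claw":10},{"x":0,"y":0,"z":0,"rx":0,"ry":0,"rz":0,"claw":10}]' 40; python3 -m inch '[{"x":0,"y":0,"z":0,"rx":0,"ry":0,"rz":0,"claw":5},{"x":0,"y":0,"z":0,"rx":0,"ry":0,"rz":0,"claw":5},{"x":0,"y":0,"z":0,"rx":0,"ry":0,"rz":0,"claw":5},{"x":0,"y":0,"z":0,"rx":0,"ry":0,"rz":0,"claw":5},{"x":0,"y":0,"z":0,"rx":0,"ry":0,"rz":0,"claw":5}]' 50;python3 g.py 502.8 321.7 45 80.5
```

```text
time_s: 3.95
tcp_pos: [503.4, 321.8, 46.7]
tool_rot: [0.002, 0.082, 0.997, 0.001]
wrist_force: [0.6, 0.3, -1.4]
finger_gap: 15.3
time_s: 4.58
tcp_pos: [503.4, 321.8, 46.7]
tool_rot: [0.002, 0.082, 0.997, 0.001]
wrist_force: [0.7, -0.6, -1.4]
finger_gap: 15.0
t 4.58 tcp [503.424 321.829  46.705] F [ 0.723 -0.568 -1.362] T [ 0.004 -0.038 -0.015] gap 15.0 jaw 80.54 tilt [0.239 0.092] j6 -0.9221927939877025
shift units now [ 0.02  -0.008  0.057]  in final axes [ 0.02  -0.008  0.057]  turn units [0.022 0.037 0.007]
```

```bash
python3 -m inch '[{"x":0,"y":0,"z":-0.3,"rx":0,"ry":0,"rz":0,"claw":5},{"x":0,"y":0,"z":-0.6,"rx":0,"ry":0,"rz":0,"claw":5},{"x":0,"y":0,"z":-0.8,"rx":0,"ry":0,"rz":0,"claw":5},{"x":0,"y":0,"z":-0.6,"rx":0,"ry":0,"rz":0,"claw":5},{"x":0,"y":0,"z":-0.2,"rx":0,"ry":0,"rz":0,"claw":5}]' 50;python3 g.py 572.1 15.4 130 4.55
python3 - <<'E'
from workcell import imaging
import cv2
a=[]
p,_=imaging.read_camera("top"); a.append(cv2.resize(p[200:350,110:280,::-1],(400,353),interpolation=cv2.INTER_CUBIC))
p,_=imaging.read_camera("scene"); a.append(cv2.resize(p[90:240,350:520,::-1],(400,353),interpolation=cv2.INTER_CUBIC))
cv2.imwrite("pics/a2.png",cv2.hconcat(a))
E
```

```text
time_s: 5.2
tcp_pos: [502.4, 321.3, 126.0]
tool_rot: [0.001, 0.082, 0.997, 0.001]
wrist_force: [1.0, -0.0, -3.8]
finger_gap: 14.5
t 5.2 tcp [502.449 321.315 126.025] F [ 0.972 -0.01  -3.84 ] T [ 0.006 -0.113  0.009] gap 14.5 jaw 80.55 tilt [0.166 0.044] j6 -0.9222592622326834
shift units now [-3.965 -9.677 -0.134]  in final axes [-10.349   1.505  -0.132]  turn units [ 0.027  0.014 12.666]
```

View pics/a2.png

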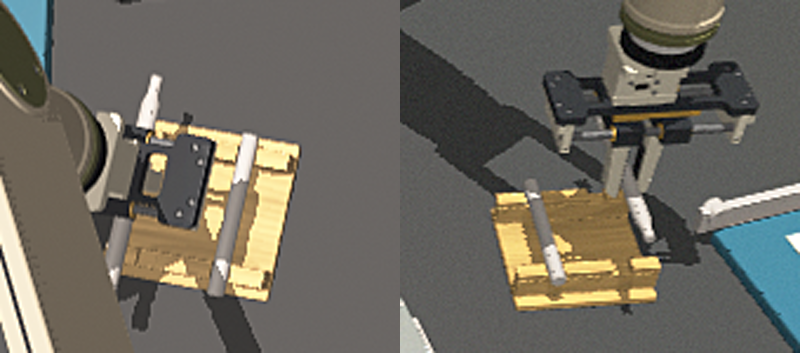

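```bash
python3 -m inch '[{"x":-0.27,"y":-0.63,"z":-0.3,"rx":0,"ry":0,"rz":1,"claw":5},{"x":-0.34,"y":-0.6,"z":-0.3,"rx":0,"ry":0,"rz":1,"claw":5},{"x":-0.4,"y":-0.56,"z":0,"rx":0,"ry":0,"rz":1,"claw":5},{"x":-0.45,"y":-0.51,"z":0,"rx":0,"ry":0,"rz":1,"claw":5},{"x":-0.5,"y":-0.46,"z":0,"rx":0,"ry":0,"rz":1,"claw":5}]' 50;python3 g.py 572.4 15.9 130 4.55
```

```text
time_s: 5.92
tcp_pos: [523.4, 218.8, 138.0]
tool_rot: [-0.002, 0.344, 0.939, -0.002]
wrist_force: [0.3, 0.5, -4.1]
finger_gap: 14.8
t 5.92 tcp [523.444 218.776 137.969] F [ 0.317  0.459 -4.102] T [-0.09  -0.085 -0.029] gap 14.8 jaw 49.79 tilt [-0.33  -0.148] j6 -0.562885695907471
shift units now [-5.613 -4.11   0.274]  in final axes [-6.871  1.09   0.266]  turn units [-0.062 -0.003  7.54 ]
```

```bash
python3 -m inch '[{"x":-0.58,"y":-0.38,"z":0,"rx":-0.06,"ry":0,"rz":1,"claw":5},{"x":-0.62,"y":-0.32,"z":0,"rx":0,"ry":0,"rz":1,"claw":5},{"x":-0.65,"y":-0.25,"z":0,"rx":0,"ry":0,"rz":1,"claw":5},{"x":-0.67,"y":-0.18,"z":0,"rx":0,"ry":0,"rz":1,"claw":5},{"x":-0.69,"y":-0.1,"z":0,"rx":0,"ry":0,"rz":1,"claw":5}]' 50;python3 g.py 572.4 15.9 130 4.55
```

```text
time_s: 6.55
tcp_pos: [549.7, 114.4, 131.2]
tool_rot: [-0.005, 0.582, 0.813, -0.003]
wrist_force: [0.4, 0.1, -3.9]
finger_gap: 14.8
t 6.55 tcp [549.694 114.448 131.242] F [ 0.371  0.058 -3.948] T [-0.181  0.019  0.021] gap 14.8 jaw 18.78 tilt [-0.647  0.004] j6 -0.2149384957532401
shift units now [-3.354 -0.34   0.033]  in final axes [-3.335  0.494  0.041]  turn units [-0.106 -0.022  2.371]
```

```bash
python3 -m inch '[{"x":-0.55,"y":0.05,"z":-0.2,"rx":-0.1,"ry":0,"rz":1,"claw":5},{"x":-0.55,"y":0.1,"z":-0.1,"rx":0,"ry":0,"rz":0.9,"claw":5},{"x":-0.5,"y":0.15,"z":0,"rx":0,"ry":0,"rz":0.4,"claw":5},{"x":-0.2,"y":0,"z":0,"rx":0,"ry":0,"rz":0,"claw":5},{"x":0,"y":0,"z":0,"rx":0,"ry":0,"rz":0,"claw":5}]' 50;python3 g.py 572.4 15.9 130 4.55
python3 - <<'E'
from workcell import imaging
import cv2,numpy as np
a=[]
for n in("top","scene"):
    p,d=imaging.read_camera(n);np.savez(f"pics/{n}3.npz",p=p,d=d,**imaging.get_calibration(n)); a.append(cv2.resize(p[180:300,250:420,::-1] if n=="top" else p[150:270,240:410,::-1],(800,565),interpolation=cv2.INTER_CUBIC)); cv2.imwrite(f"pics/{n}3.png",a[-1])
E
```

```text
time_s: 7.18
tcp_pos: [567.4, 60.0, 134.8]
tool_rot: [-0.004, 0.679, 0.734, -0.002]
wrist_force: [0.2, 0.4, -3.5]
finger_gap: 14.7
t 7.17 tcp [567.364  60.044 134.77 ] F [ 0.183  0.391 -3.549] T [-0.088  0.044  0.012] gap 14.7 jaw 4.5 tilt [-0.554  0.136] j6 -0.06509676539252374
shift units now [-1.481  0.053  0.154]  in final axes [-1.48   0.051  0.159]  turn units [-0.09  -0.03  -0.009]
```

View pics/top3.png

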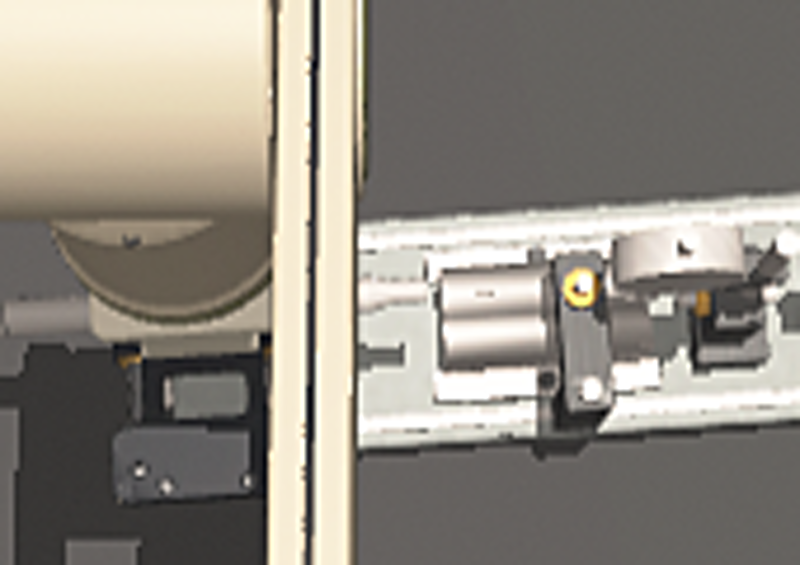

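View pics/scene3.png

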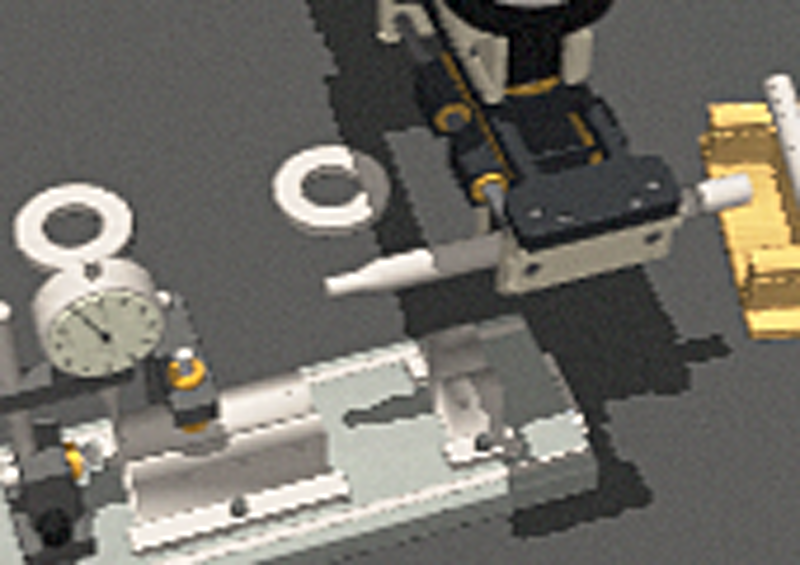

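```bash
python3 - <<'E'
from h import *
np.set_printoptions(precision=1,suppress=True)
ft,fs=load("top3"),load("scene3")
def tri(a,b):
    P=[f["K"]@np.c_[f["R"],f["t"]] for f in(ft,fs)]
    X=cv2.triangulatePoints(P[0],P[1],np.array(a,float).reshape(2,1),np.array(b,float).reshape(2,1)); return (X[:3]/X[3]).ravel()
n=tri((341.8,242.05),(309.7,211.2)); t=tri((251,247.6),(399.4,190.)); print(n,t,np.linalg.norm(n-t),np.degrees(np.arctan2(n[1]-t[1],n[0]-t[0])))
E
```

```text
[573.4 -29.9 132.7] [563.9 164.  137.3] 194.20439027768035 -87.20531240462608
```

```bash
python3 - <<'E'
from h import *
np.set_printoptions(precision=1,suppress=True)
a=np.radians(-85.45); ex=np.array([np.cos(a),np.sin(a)]); ey=np.array([-ex[1],ex[0]]); c=np.array([578.1,-59.4])
for n in("top3","scene3"):
    P=cloud(load(n)).reshape(-1,3); q=P[:,:2]-c; G=np.c_[q@ex,q@ey,P[:,2]]
    V=G[(G[:,0]>-260)&(G[:,0]<-10)&(abs(G[:,1])<14)&(G[:,2]>105)&(G[:,2]<146)]
    for lo in range(-260,-10,15):
        s=V[(V[:,0]>=lo)&(V[:,0]<lo+15)]
        if len(s)>5: print(n,lo,len(s),"top z",np.percentile(s[:,2],[50,90]),"y med",np.median(s[:,1]))
E
python3 - <<'E'
import cv2,numpy as np
p=np.load("pics/top3.npz")["p"][:,:,::-1]
cv2.imwrite("pics/z4.png",cv2.resize(p[200:290,210:350],None,fx=5.5,fy=5.5,interpolation=cv2.INTER_CUBIC))
E
```

```text
top3 -245 8 top z [133.4 134.6] y med -4.351330703538272
top3 -230 55 top z [134.7 138. ] y med -1.8826590571639172
top3 -215 61 top z [135.2 137.6] y med -1.8789120149096923
top3 -200 52 top z [135.4 137.1] y med -2.069303640242924
top3 -185 41 top z [134.9 137.6] y med -2.963668259768641
top3 -65 37 top z [136.2 139.2] y med -1.936286547477618
top3 -50 38 top z [135.  137.5] y med -2.2040474899924476
top3 -35 10 top z [134.  135.6] y med -0.9446502129873171
scene3 -245 30 top z [136.  138.5] y med 1.187230978503474
scene3 -230 43 top z [135.8 139.4] y med 2.864302610164986
scene3 -215 33 top z [136.3 139.1] y med 3.1887416000276487
scene3 -125 33 top z [137.5 142.5] y med -0.7469891151366364
scene3 -110 50 top z [137.8 140.4] y med 3.4178336413447816
scene3 -95 49 top z [138.  140.7] y med 3.0130778481668865
scene3 -80 49 top z [137.9 140.9] y med 2.7380755504826495
scene3 -65 48 top z [138.4 141.3] y med 2.4807962172588924
scene3 -50 34 top z [135.9 138.9] y med 1.0419089762328002
scene3 -35 12 top z [136.5 139.3] y med -0.18981382938554808
```

View pics/z4.png

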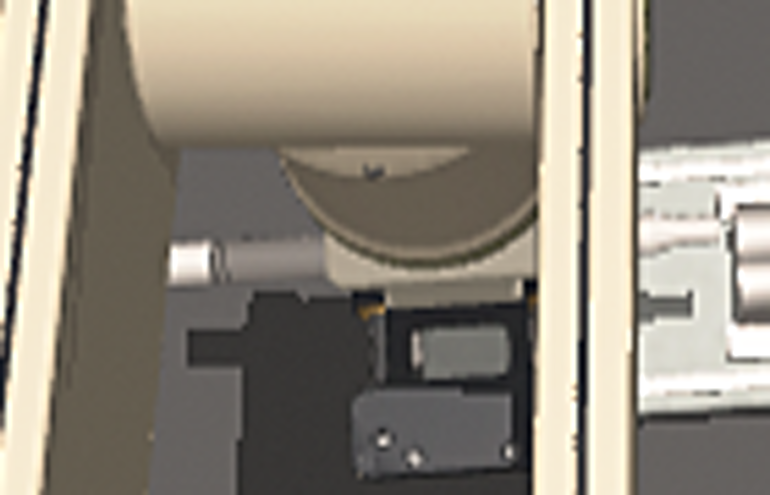

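```bash
python3 -m inch '[{"x":-0.5,"y":0,"z":0,"rx":-0.09,"ry":0,"rz":0,"claw":5},{"x":-0.5,"y":0,"z":0,"rx":0,"ry":0,"rz":0,"claw":5},{"x":-0.3,"y":0,"z":0,"rx":0,"ry":0,"rz":0,"claw":5},{"x":-0.1,"y":0,"z":0,"rx":0,"ry":0,"rz":0,"claw":5},{"x":0,"y":0,"z":0,"rx":0,"ry":0,"rz":0,"claw":5}]' 50;python3 g.py 572.4 15.9 80 4.55
```

```text
time_s: 7.9
tcp_pos: [570.8, 16.0, 135.0]
tool_rot: [-0.001, 0.678, 0.735, 0.002]
wrist_force: [-0.1, 0.6, -4.0]
finger_gap: 14.7
t 7.9 tcp [570.757  16.039 135.044] F [-0.052  0.607 -3.984] T [-0.176  0.015  0.008] gap 14.7 jaw 4.59 tilt [0.059 0.182] j6 -0.1447034671354296
shift units now [-0.015  0.052  1.835]  in final axes [-0.009  0.054  1.835]  turn units [ 0.012 -0.03   0.007]
```

```bash
python3 -m inch '[{"x":0,"y":0.05,"z":0.4,"rx":0,"ry":-0.03,"rz":0,"claw":5},{"x":0,"y":0,"z":0.5,"rx":0,"ry":0,"rz":0,"claw":5},{"x":0,"y":0,"z":0.5,"rx":0,"ry":0,"rz":0,"claw":5},{"x":0,"y":0,"z":0.2,"rx":0,"ry":0,"rz":0,"claw":5},{"x":0,"y":0,"z":0,"rx":0,"ry":0,"rz":0,"claw":5}]' 50;python3 g.py 572.4 15.9 80 4.55
python3 - <<'E'
from workcell import imaging
import cv2,numpy as np
for n in("top","scene"):
    p,d=imaging.read_camera(n);np.savez(f"pics/{n}4.npz",p=p,d=d,**imaging.get_calibration(n)); cv2.imwrite(f"pics/{n}4.png",cv2.resize(p[180:300,250:420,::-1] if n=="top" else p[170:290,220:390,::-1],(800,565),interpolation=cv2.INTER_CUBIC))
from h import *
np.set_printoptions(precision=1,suppress=True)
a=np.radians(-85.45); ex=np.array([np.cos(a),np.sin(a)]); ey=np.array([-ex[1],ex[0]]); c=np.array([578.1,-59.4])
for n in("top4","scene4"):
    P=cloud(load(n)).reshape(-1,3); q=P[:,:2]-c; G=np.c_[q@ex,q@ey,P[:,2]]
    V=G[(G[:,0]>-220)&(G[:,0]<25)&(abs(G[:,1])<12)&(G[:,2]>65)&(G[:,2]<95)]
    for lo in range(-220,40,15):
        s=V[(V[:,0]>=lo)&(V[:,0]<lo+15)]
        if len(s)>5: print(n,lo,len(s),"top z",np.percentile(s[:,2],[50,90]),"y med",np.median(s[:,1]))
E
```

```text
time_s: 8.52
tcp_pos: [571.1, 17.4, 81.8]
tool_rot: [-0.001, 0.678, 0.735, -0.0]
wrist_force: [0.7, 0.0, -3.0]
finger_gap: 14.9
t 8.53 tcp [571.126  17.361  81.755] F [ 0.744  0.018 -2.979] T [-0.2    0.056  0.034] gap 14.9 jaw 4.67 tilt [-0.097  0.022] j6 -0.1410380394779933
shift units now [-0.052  0.038  0.058]  in final axes [-0.052  0.038  0.058]  turn units [-0.016 -0.005  0.019]
top4 -175 38 top z [82.1 84.2] y med -3.1473624491993735
top4 -160 53 top z [81.5 84.4] y med -1.8840745947064823
top4 -145 54 top z [82.2 84.6] y med -1.3296589915036292
top4 -130 21 top z [82.  84.5] y med -1.91296285399554
top4 -40 32 top z [83.6 86.9] y med -0.8568398969026428
top4 5 14 top z [81.4 82.9] y med -0.16079634034253737
scene4 -205 18 top z [84.1 85.6] y med 2.6503499281681826
scene4 -190 45 top z [83.  85.5] y med 2.3648792339645004
scene4 -175 42 top z [83.2 86.3] y med 2.842053746504104
scene4 -160 15 top z [81.8 85.5] y med 1.4670652573981542
scene4 -70 39 top z [84.6 87.5] y med 2.594951842403871
scene4 -55 46 top z [84.8 87.6] y med 3.4432904985623765
scene4 -40 46 top z [85.1 88.5] y med 3.1156247432706854
scene4 -25 47 top z [85.9 88.2] y med 3.409306712174412
scene4 -10 36 top z [84.4 86.9] y med 1.4568242444635797
scene4 5 17 top z [83.7 85.7] y med 1.4992641255240144
```

View pics/scene4.png

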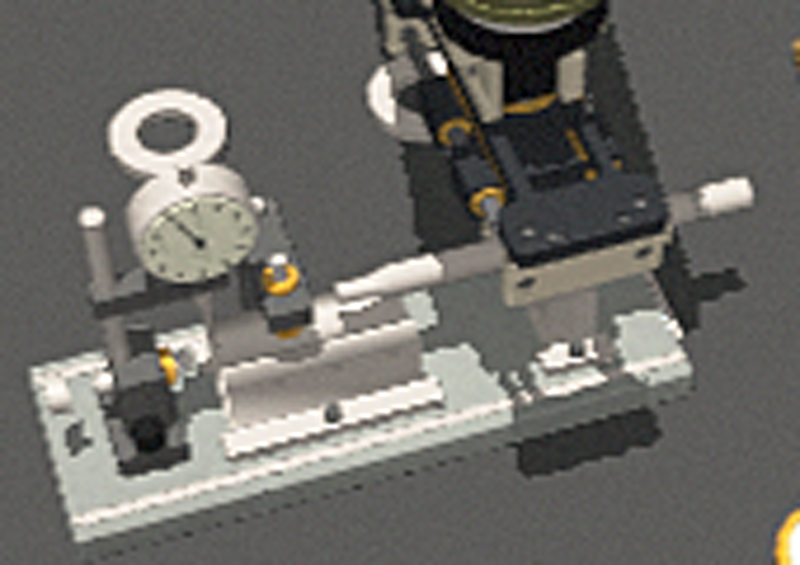

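View pics/top4.png

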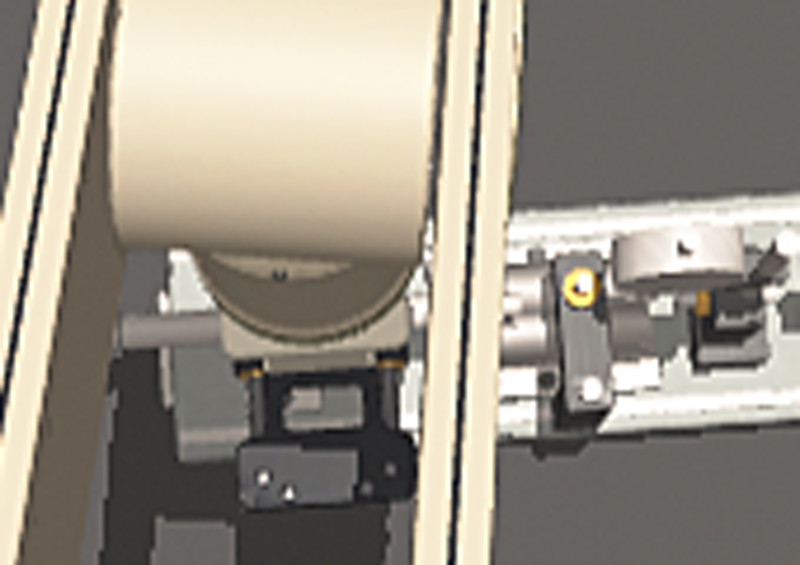

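```bash
python3 -m inch '[{"x":-0.05,"y":0.03,"z":0.1,"rx":0,"ry":0.1,"rz":0,"claw":5},{"x":0,"y":0,"z":0.15,"rx":0,"ry":0,"rz":0,"claw":5},{"x":0,"y":0,"z":0.1,"rx":0,"ry":0,"rz":0,"claw":5},{"x":0,"y":0,"z":0.05,"rx":0,"ry":0,"rz":0,"claw":5},{"x":0,"y":0,"z":0,"rx":0,"ry":0,"rz":0,"claw":5}]' 50;python3 g.py 572.4 15.9 65 4.55
```

```text
time_s: 9.25
tcp_pos: [574.0, 15.6, 71.5]
tool_rot: [-0.003, 0.678, 0.735, 0.005]
wrist_force: [-0.0, -0.4, -3.9]
finger_gap: 15.0
t 9.25 tcp [574.018  15.611  71.49 ] F [-0.04  -0.367 -3.862] T [-0.158  0.099  0.016] gap 15.0 jaw 4.65 tilt [0.095 0.645] j6 -0.15454745800771885
shift units now [ 0.012 -0.054  0.216]  in final axes [ 0.014 -0.053  0.216]  turn units [ 0.024 -0.106  0.016]
```

```bash
python3 -m inch '[{"x":0,"y":-0.05,"z":0.06,"rx":0,"ry":0,"rz":0,"claw":5},{"x":0,"y":0,"z":0.05,"rx":0,"ry":0,"rz":0,"claw":5},{"x":0,"y":0,"z":0.03,"rx":0,"ry":0,"rz":0,"claw":5},{"x":0,"y":0,"z":0.02,"rx":0,"ry":0,"rz":0,"claw":5},{"x":0,"y":0,"z":0,"rx":0,"ry":0,"rz":0,"claw":5}]' 50;python3 g.py 572.4 15.9 65 4.55
```

```text
time_s: 9.88
tcp_pos: [572.5, 15.6, 66.5]
tool_rot: [-0.003, 0.678, 0.735, 0.005]
wrist_force: [0.2, 0.1, -4.0]
finger_gap: 14.6
t 9.88 tcp [572.502  15.634  66.541] F [ 0.203  0.105 -3.959] T [-0.168  0.036  0.026] gap 14.6 jaw 4.65 tilt [0.109 0.644] j6 -0.15494163731791707
shift units now [ 0.009 -0.003  0.051]  in final axes [ 0.009 -0.003  0.051]  turn units [ 0.027 -0.106  0.018]
```

```bash
python3 -m inch '[{"x":0,"y":0,"z":0.02,"rx":0,"ry":0,"rz":0,"claw":5},{"x":0,"y":0,"z":0.02,"rx":0,"ry":0,"rz":0,"claw":5},{"x":0,"y":0,"z":0.02,"rx":0,"ry":0,"rz":0,"claw":5},{"x":0,"y":0,"z":0,"rx":0,"ry":0,"rz":0,"claw":5},{"x":0,"y":0,"z":0,"rx":0,"ry":0,"rz":0,"claw":5}]' 50;python3 g.py 572.4 15.9 65 4.55
```

```text
time_s: 10.5
tcp_pos: [572.6, 15.6, 64.9]
tool_rot: [-0.003, 0.678, 0.735, 0.005]
wrist_force: [0.8, 0.2, -4.0]
finger_gap: 14.9
t 10.5 tcp [572.624  15.646  64.879] F [ 0.825  0.234 -4.045] T [-0.193  0.109  0.025] gap 14.9 jaw 4.65 tilt [0.12  0.642] j6 -0.15491308614944635
shift units now [ 0.009 -0.007 -0.004]  in final axes [ 0.009 -0.007 -0.004]  turn units [ 0.029 -0.105  0.017]
```

```bash
python3 -m inch '[{"x":0,"y":0,"z":0.02,"rx":0,"ry":0,"rz":0,"claw":5},{"x":0,"y":0,"z":0.02,"rx":0,"ry":0,"rz":0,"claw":5},{"x":0,"y":0,"z":0,"rx":0,"ry":0,"rz":0,"claw":5},{"x":0,"y":0,"z":0,"rx":0,"ry":0,"rz":0,"claw":5},{"x":0,"y":0,"z":0,"rx":0,"ry":0,"rz":0,"claw":5}]' 50;python3 g.py 572.4 15.9 65 4.55
```

```text
time_s: 11.12
tcp_pos: [572.6, 15.6, 64.8]
tool_rot: [-0.003, 0.678, 0.735, 0.005]
wrist_force: [-3.2, -1.3, 1.8]
finger_gap: 14.8
t 11.12 tcp [572.622  15.626  64.758] F [-3.248 -1.35   1.772] T [-0.17   0.554 -0.009] gap 14.8 jaw 4.66 tilt [0.117 0.637] j6 -0.1549067125874722
shift units now [ 0.01  -0.007 -0.008]  in final axes [ 0.01  -0.007 -0.008]  turn units [ 0.028 -0.104  0.018]
```

Contact is felt at the expected height, and the side force of -3 N in x says I'm slightly too far in +x. I'll ease that way while pressing down a little.

```bash
python3 -m inch '[{"x":0,"y":-0.03,"z":0.02,"rx":0,"ry":0,"rz":0,"claw":5},{"x":0,"y":-0.02,"z":0.03,"rx":0,"ry":0,"rz":0,"claw":5},{"x":0,"y":0,"z":0.02,"rx":0,"ry":0,"rz":0,"claw":5},{"x":0,"y":0,"z":0,"rx":0,"ry":0,"rz":0,"claw":5},{"x":0,"y":0,"z":0,"rx":0,"ry":0,"rz":0,"claw":5}]' 30;python3 g.py 572.4 15.9 65 4.55
```

```text
time_s: 11.75
tcp_pos: [572.5, 15.6, 64.6]
tool_rot: [-0.002, 0.678, 0.735, 0.006]
wrist_force: [-1.3, -0.3, 2.7]
finger_gap: 15.2
t 11.75 tcp [572.475  15.594  64.611] F [-1.313 -0.318  2.74 ] T [-0.127  0.429 -0.049] gap 15.2 jaw 4.65 tilt [0.298 0.642] j6 -0.155267492397528
shift units now [ 0.011 -0.002 -0.013]  in final axes [ 0.01  -0.002 -0.013]  turn units [ 0.058 -0.103  0.017]
```

```bash
python3 -m inch '[{"x":0,"y":0,"z":0.02,"rx":0,"ry":0,"rz":0,"claw":5},{"x":0,"y":0,"z":0,"rx":0,"ry":0,"rz":0,"claw":12},{"x":0,"y":0,"z":0,"rx":0,"ry":0,"rz":0,"claw":17},{"x":0,"y":0,"z":0,"rx":0,"ry":0,"rz":0,"claw":20},{"x":0,"y":0,"z":0,"rx":0,"ry":0,"rz":0,"claw":24}]' 4;python3 g.py 572.4 15.9 65 4.55
python3 -m inch '[{"x":0,"y":0,"z":0,"rx":0,"ry":0,"rz":0,"claw":36},{"x":0,"y":0,"z":0,"rx":0,"ry":0,"rz":0,"claw":36},{"x":0,"y":0,"z":0,"rx":0,"ry":0,"rz":0,"claw":36},{"x":0,"y":0,"z":-0.1,"rx":0,"ry":0,"rz":0,"claw":36},{"x":0,"y":0,"z":-0.2,"rx":0,"ry":0,"rz":0,"claw":36}]' 20;python3 g.py 572.4 15.9 65 4.55
```

```text
time_s: 12.38
tcp_pos: [573.3, 15.5, 64.0]
tool_rot: [-0.001, 0.678, 0.735, 0.006]
wrist_force: [-0.2, 0.4, -0.3]
finger_gap: 23.2
t 12.38 tcp [573.271  15.536  63.973] F [-0.206  0.359 -0.348] T [-0.091  0.095 -0.033] gap 23.2 jaw 4.65 tilt [0.4   0.641] j6 -0.15536272325625267
shift units now [ 0.015 -0.028 -0.034]  in final axes [ 0.014 -0.028 -0.034]  turn units [ 0.075 -0.101  0.017]
time_s: 13.0
tcp_pos: [572.9, 15.5, 72.9]
tool_rot: [-0.002, 0.678, 0.735, 0.006]
wrist_force: [0.4, -0.3, -0.1]
finger_gap: 36.1
t 13.0 tcp [572.928  15.482  72.877] F [ 0.403 -0.303 -0.13 ] T [-0.056  0.097  0.019] gap 36.1 jaw 4.65 tilt [0.358 0.646] j6 -0.15532460927590305
shift units now [ 0.012 -0.018  0.263]  in final axes [ 0.015 -0.016  0.263]  turn units [ 0.068 -0.103  0.017]
```

```bash
python3 -m inch '[{"x":0,"y":0,"z":-0.5,"rx":0.07,"ry":-0.1,"rz":0,"claw":36},{"x":0,"y":0,"z":-0.7,"rx":0,"ry":0,"rz":0,"claw":36},{"x":0,"y":0,"z":-0.5,"rx":0,"ry":0,"rz":0,"claw":36},{"x":0.5,"y":0,"z":0,"rx":0,"ry":0,"rz":0,"claw":10},{"x":0.7,"y":0,"z":0,"rx":0,"ry":0,"rz":0,"claw":0}]' 20
python3 -m inch '[{"x":0.8,"y":0,"z":0,"rx":0,"ry":0,"rz":0,"claw":0},{"x":0.8,"y":0,"z":0,"rx":0,"ry":0,"rz":0,"claw":0},{"x":0.8,"y":0,"z":0,"rx":0,"ry":0,"rz":0,"claw":0},{"x":0.6,"y":0,"z":0,"rx":0,"ry":0,"rz":0,"claw":0},{"x":0,"y":0,"z":0,"rx":0,"ry":0,"rz":0,"claw":0}]' 20;python3 g.py 560.6 164.9 70 4.55
python3 - <<'E'
from workcell import imaging
import cv2,numpy as np
for n in("top","scene"):
    p,d=imaging.read_camera(n);np.savez(f"pics/{n}5.npz",p=p,d=d,**imaging.get_calibration(n)); cv2.imwrite(f"pics/{n}5.png",cv2.resize(p[180:300,250:420,::-1] if n=="top" else p[170:290,220:390,::-1],(800,565),interpolation=cv2.INTER_CUBIC))
from h import *
np.set_printoptions(precision=1,suppress=True)
a=np.radians(-85.45); ex=np.array([np.cos(a),np.sin(a)]); ey=np.array([-ex[1],ex[0]]); c=np.array([578.1,-59.4])
for n in("top5","scene5"):
    P=cloud(load(n)).reshape(-1,3); q=P[:,:2]-c; G=np.c_[q@ex,q@ey,P[:,2]]
    V=G[(G[:,0]>-220)&(G[:,0]<25)&(abs(G[:,1])<9)&(G[:,2]>56)&(G[:,2]<80)]
    for lo in range(-220,40,15):
        s=V[(V[:,0]>=lo)&(V[:,0]<lo+15)]
        if len(s)>5: print(n,lo,len(s),"top z",np.percentile(s[:,2],[50,90]),"y med",np.median(s[:,1]))
E
```

```text
time_s: 13.62
tcp_pos: [571.2, 51.8, 129.5]
tool_rot: [0.002, 0.679, 0.734, 0.0]
wrist_force: [0.3, 0.7, 0.5]
finger_gap: 20.9
time_s: 14.25
tcp_pos: [560.9, 149.5, 126.7]
tool_rot: [0.0, 0.678, 0.735, -0.001]
wrist_force: [0.1, -0.7, 0.9]
finger_gap: 0.7
t 14.25 tcp [560.931 149.455 126.683] F [ 0.102 -0.75   0.858] T [-0.083  0.06  -0.033] gap 0.7 jaw 4.67 tilt [-0.067 -0.077] j6 0.09159458635985661
shift units now [0.516 0.033 1.889]  in final axes [0.514 0.03  1.889]  turn units [-0.012  0.012  0.02 ]
top5 -205 6 top z [63.4 65.6] y med -4.231247320227652
top5 -190 51 top z [66.2 68.8] y med 0.05951535244573338
top5 -175 48 top z [66. 69.] y med -0.40702805977169837
top5 -160 53 top z [65.8 68.4] y med -0.028581574206199858
top5 -145 49 top z [65.8 68.2] y med -0.3914597334079239
top5 -130 51 top z [65.6 67.7] y med 0.3416536830054301
top5 -115 51 top z [65.2 67.7] y med -0.4726791308785
top5 -100 57 top z [65.5 68.8] y med -1.434977640720357
top5 -85 49 top z [65.5 68.5] y med -0.3572659716948317
top5 -70 52 top z [65.5 68. ] y med -0.5871640675100707
top5 -55 50 top z [65.6 68.
[... 402 characters left out ...]
ed 3.2244517898379086
scene5 -160 38 top z [67.1 70. ] y med 4.080625046915642
scene5 -145 43 top z [68.1 70.7] y med 4.123970315881147
scene5 -130 42 top z [67.2 70.4] y med 3.467024413784376
scene5 -115 46 top z [67.3 70.3] y med 5.006968442033342
scene5 -100 49 top z [67.7 70.2] y med 3.8084291718697068
scene5 -85 40 top z [68.  69.7] y med 3.7996781151174153
scene5 -70 44 top z [67.8 70.5] y med 4.145137485110864
scene5 -55 44 top z [67.9 71.8] y med 4.07902584987365
scene5 -40 46 top z [67.5 71.2] y med 4.0725415666153495
scene5 -25 45 top z [68.3 70.5] y med 5.302714901126225
scene5 -10 40 top z [65.5 69.2] y med 2.9875219885165962
scene5 5 31 top z [63.7 67.4] y med 1.3986163017965796
```

View pics/scene5.png

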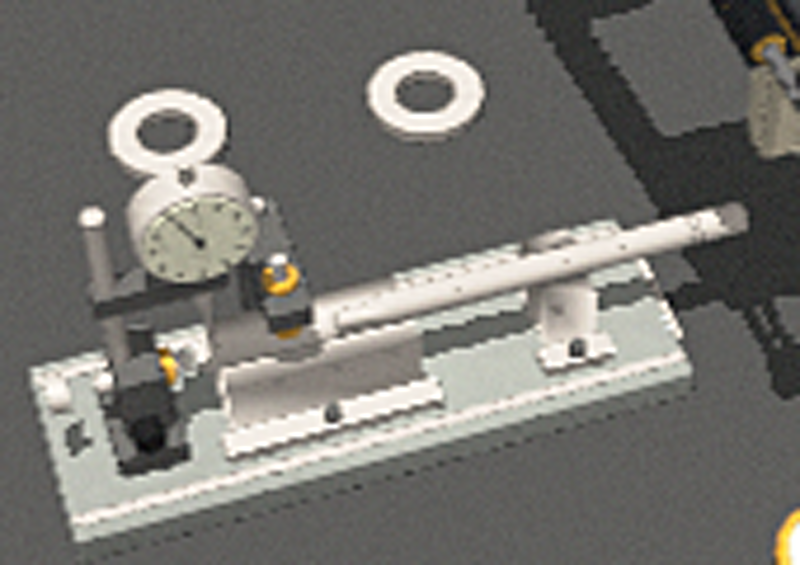

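View pics/top5.png

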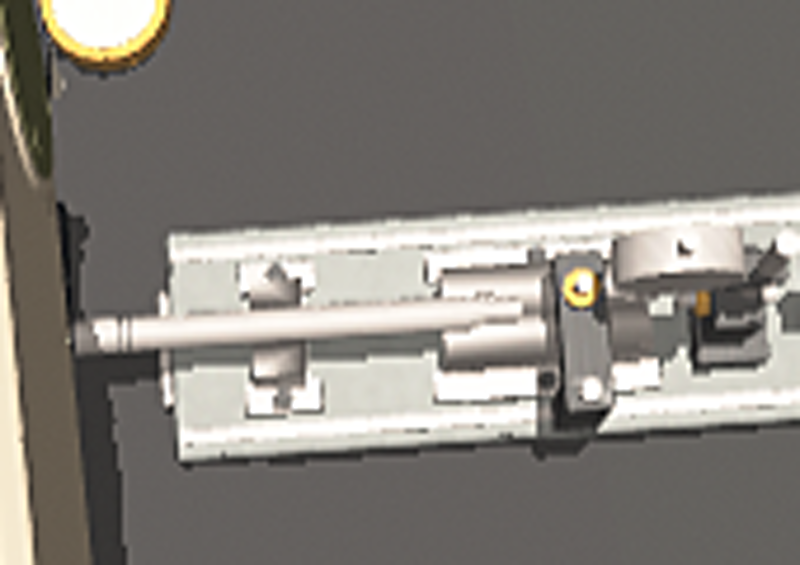

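```bash
python3 -m inch '[{"x":0.5,"y":0.03,"z":0,"rx":0,"ry":0,"rz":0,"claw":0},{"x":0.1,"y":0,"z":0.5,"rx":0,"ry":0,"rz":0,"claw":0},{"x":0,"y":0,"z":0.7,"rx":0,"ry":0,"rz":0,"claw":0},{"x":0,"y":0,"z":0.5,"rx":0,"ry":0,"rz":0,"claw":0},{"x":0,"y":0,"z":0.1,"rx":0,"ry":0,"rz":0,"claw":0}]' 20;python3 g.py 562.5 144 68 4.55
```

```text
time_s: 14.98
tcp_pos: [560.6, 165.3, 68.8]
tool_rot: [0.0, 0.679, 0.734, -0.001]
wrist_force: [0.3, -0.6, -0.2]
finger_gap: 0.1
t 14.97 tcp [560.618 165.271  68.844] F [ 0.31  -0.557 -0.233] T [-0.079  0.042  0.041] gap 0.1 jaw 4.43 tilt [-0.097 -0.133] j6 0.12357544784334526
shift units now [-0.712  0.008  0.03 ]  in final axes [-0.712  0.006  0.028]  turn units [-0.018  0.021 -0.02 ]
```

```bash
python3 -m inch '[{"x":-0.2,"y":0,"z":0,"rx":0,"ry":0,"rz":0,"claw":0},{"x":-0.2,"y":0,"z":0,"rx":0,"ry":0,"rz":0,"claw":0},{"x":-0.1,"y":0,"z":0,"rx":0,"ry":0,"rz":0,"claw":0},{"x":-0.1,"y":0,"z":0,"rx":0,"ry":0,"rz":0,"claw":0},{"x":0,"y":0,"z":0,"rx":0,"ry":0,"rz":0,"claw":0}]' 20;python3 g.py 562.5 144 68 4.55
python3 -m inch '[{"x":-0.05,"y":0,"z":0,"rx":0,"ry":0,"rz":0,"claw":0},{"x":-0.05,"y":0,"z":0,"rx":0,"ry":0,"rz":0,"claw":0},{"x":-0.05,"y":0,"z":0,"rx":0,"ry":0,"rz":0,"claw":0},{"x":-0.05,"y":0,"z":0,"rx":0,"ry":0,"rz":0,"claw":0},{"x":-0.05,"y":0,"z":0,"rx":0,"ry":0,"rz":0,"claw":0}]' 20;python3 g.py 562.5 144 68 4.55
```

```text
time_s: 15.6
tcp_pos: [563.5, 145.6, 70.8]
tool_rot: [0.001, 0.68, 0.734, -0.0]
wrist_force: [-0.1, -0.4, 1.0]
finger_gap: 0.7
t 15.6 tcp [563.538 145.561  70.758] F [-0.054 -0.403  1.03 ] T [-0.113  0.121 -0.023] gap 0.7 jaw 4.38 tilt [ 0.067 -0.118] j6 0.09043963764939406
shift units now [-0.049 -0.039  0.092]  in final axes [-0.049 -0.039  0.092]  turn units [ 0.01   0.02  -0.028]
time_s: 16.23
tcp_pos: [564.2, 138.6, 71.0]
tool_rot: [0.001, 0.679, 0.734, 0.0]
wrist_force: [1.3, 1.3, -0.5]
finger_gap: 0.4
t 16.23 tcp [564.156 138.575  70.961] F [ 1.256  1.277 -0.475] T [ 0.055  0.024 -0.002] gap 0.4 jaw 4.42 tilt [ 0.086 -0.065] j6 0.07673512683327584
shift units now [ 0.185 -0.041  0.098]  in final axes [ 0.185 -0.041  0.099]  turn units [ 0.013  0.012 -0.021]
```

```bash
python3 -m inch '[{"x":-0.05,"y":-0.03,"z":0.05,"rx":0,"ry":0,"rz":0,"claw":0},{"x":-0.07,"y":0,"z":0,"rx":0,"ry":0,"rz":0,"claw":0},{"x":-0.07,"y":0,"z":0,"rx":0,"ry":0,"rz":0,"claw":0},{"x":-0.05,"y":0,"z":0,"rx":0,"ry":0,"rz":0,"claw":0},{"x":-0.05,"y":0,"z":0,"rx":0,"ry":0,"rz":0,"claw":0}]' 20;python3 g.py 565.5 119.5 69 4.55
```

```text
time_s: 16.85
tcp_pos: [564.1, 129.2, 69.6]
tool_rot: [0.001, 0.679, 0.734, 0.0]
wrist_force: [-0.3, 0.2, 0.7]
finger_gap: 0.4
t 16.85 tcp [564.149 129.199  69.552] F [-0.323  0.156  0.75 ] T [0.161 0.049 0.022] gap 0.4 jaw 4.41 tilt [ 0.114 -0.056] j6 0.06073844478387515
shift units now [-0.326  0.02   0.019]  in final axes [-0.326  0.019  0.018]  turn units [ 0.018  0.011 -0.023]
```

```bash
python3 - <<'E'
from workcell import imaging
import cv2,numpy as np
for n in("top","scene"):
    p,d=imaging.read_camera(n);np.savez(f"pics/{n}6.npz",p=p,d=d,**imaging.get_calibration(n)); cv2.imwrite(f"pics/{n}6.png",cv2.resize(p[210:290,310:430,::-1] if n=="top" else p[190:280,220:350,::-1],(800,540),interpolation=cv2.INTER_CUBIC))
E
```

```text
(no output)
```

View pics/scene6.png

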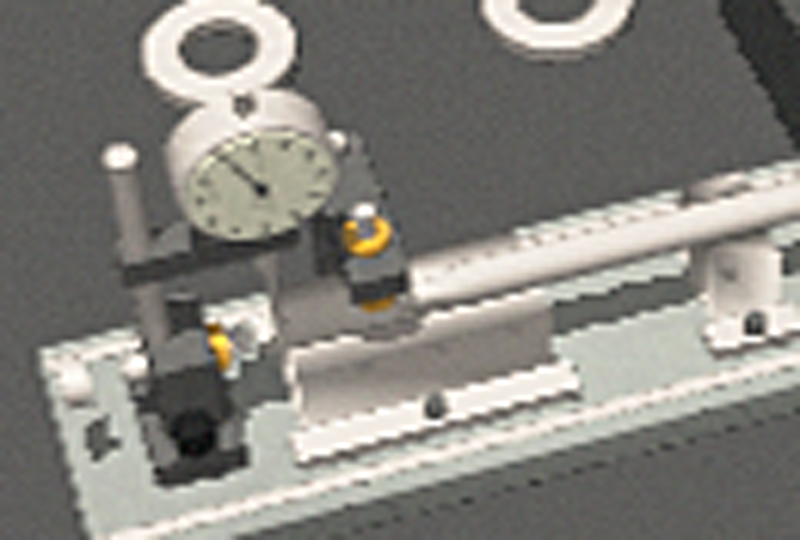

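View pics/top6.png

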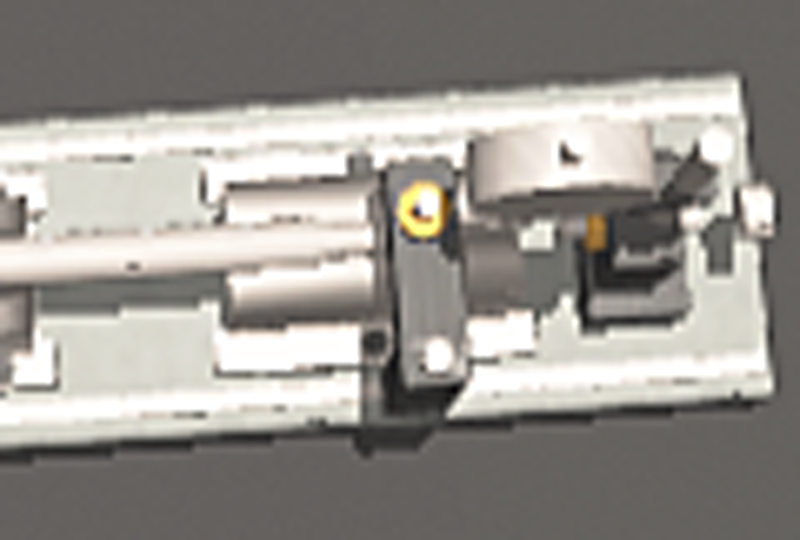

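```bash
python3 - <<'E'
from h import *
f=load("scene6"); a=np.radians(-85.45); ex=np.array([np.cos(a),np.sin(a)]); ey=np.array([-ex[1],ex[0]]); c=np.array([578.1,-59.4])
for uv in((262.6,246.3),(259.8,245.8),(255.4,247.5)):
    X=ray(f,uv,60)[0]; print(X,(X[:2]-c)@ex,(X[:2]-c)@ey)
E
python3 -m inch '[{"x":-0.05,"y":0.02,"z":0,"rx":0,"ry":0,"rz":0,"claw":0},{"x":-0.07,"y":0,"z":0,"rx":0,"ry":0,"rz":0,"claw":0},{"x":-0.07,"y":0,"z":0,"rx":0,"ry":0,"rz":0,"claw":0},{"x":-0.07,"y":0,"z":0,"rx":0,"ry":0,"rz":0,"claw":0},{"x":-0.05,"y":0,"z":0,"rx":0,"ry":0,"rz":0,"claw":0}]' 20;python3 g.py 566.1 109.5 69 4.55
```

```text
[ 584.73537474 -139.62531282   60.        ] 80.498859501941 0.2502661909186676
[ 581.79156148 -145.39976686   60.        ] 86.02158538943863 -3.1423514914856954
[ 584.13766418 -155.61661347   60.        ] 96.39234753455021 -1.6141352023473448
time_s: 17.58
tcp_pos: [565.3, 119.3, 69.4]
tool_rot: [0.001, 0.679, 0.734, 0.0]
wrist_force: [-0.1, 1.3, 0.1]
finger_gap: 0.8
t 17.57 tcp [565.286 119.343  69.378] F [-0.103  1.278  0.055] T [0.125 0.047 0.004] gap 0.8 jaw 4.42 tilt [ 0.077 -0.066] j6 0.0435301083698396
shift units now [-0.329  0.002  0.013]  in final axes [-0.329  0.001  0.013]  turn units [ 0.012  0.012 -0.022]
```

```bash
python3 -m inch '[{"x":-0.05,"y":0,"z":0,"rx":0,"ry":0,"rz":0,"claw":0},{"x":-0.07,"y":0,"z":0,"rx":0,"ry":0,"rz":0,"claw":0},{"x":-0.07,"y":0,"z":0,"rx":0,"ry":0,"rz":0,"claw":0},{"x":-0.07,"y":0,"z":0,"rx":0,"ry":0,"rz":0,"claw":0},{"x":-0.05,"y":0,"z":0,"rx":0,"ry":0,"rz":0,"claw":0}]' 20;python3 g.py 566.7 99.5 69 4.55
```

```text
time_s: 18.2
tcp_pos: [566.1, 109.4, 69.4]
tool_rot: [0.001, 0.679, 0.734, 0.0]
wrist_force: [0.1, 2.1, -1.0]
finger_gap: 0.5
t 18.2 tcp [566.089 109.378  69.404] F [ 0.054  2.11  -0.98 ] T [0.083 0.101 0.021] gap 0.5 jaw 4.42 tilt [ 0.084 -0.066] j6 0.026150063567392242
shift units now [-0.33  -0.005  0.014]  in final axes [-0.33  -0.006  0.013]  turn units [ 0.013  0.012 -0.022]
```

```bash
python3 -m inch '[{"x":-0.05,"y":0,"z":0,"rx":0,"ry":0,"rz":0,"claw":0},{"x":-0.06,"y":0,"z":0,"rx":0,"ry":0,"rz":0,"claw":0},{"x":-0.06,"y":0,"z":0,"rx":0,"ry":0,"rz":0,"claw":0},{"x":-0.06,"y":0,"z":0,"rx":0,"ry":0,"rz":0,"claw":0},{"x":-0.05,"y":0,"z":0,"rx":0,"ry":0,"rz":0,"claw":0}]' 20;python3 g.py 567.2 92 69 4.55
```

```text
time_s: 18.82
tcp_pos: [566.7, 101.7, 69.5]
tool_rot: [0.0, 0.679, 0.734, 0.001]
wrist_force: [-0.5, 4.6, -0.3]
finger_gap: 0.3
t 18.82 tcp [566.7   101.667  69.494] F [-0.52   4.593 -0.33 ] T [0.746 0.063 0.014] gap 0.3 jaw 4.43 tilt [0.083 0.045] j6 0.010486188158838679
shift units now [-0.323 -0.008  0.016]  in final axes [-0.323 -0.009  0.016]  turn units [ 0.014 -0.006 -0.02 ]
```

```bash
python3 -m inch '[{"x":-0.05,"y":0,"z":0,"rx":0,"ry":0,"rz":0,"claw":0},{"x":-0.05,"y":0,"z":0,"rx":0,"ry":0,"rz":0,"claw":0},{"x":-0.05,"y":0,"z":0,"rx":0,"ry":0,"rz":0,"claw":0},{"x":-0.05,"y":0,"z":0,"rx":0,"ry":0,"rz":0,"claw":0},{"x":-0.05,"y":0,"z":0,"rx":0,"ry":0,"rz":0,"claw":0}]' 20;python3 g.py 567.6 87 69 4.55
```

```text
time_s: 19.45
tcp_pos: [567.1, 95.6, 69.5]
tool_rot: [-0.001, 0.679, 0.734, 0.002]
wrist_force: [-0.5, 5.5, -0.1]
finger_gap: 0.6
t 19.45 tcp [567.139  95.648  69.524] F [-0.51   5.461 -0.065] T [ 0.865  0.053 -0.06 ] gap 0.6 jaw 4.47 tilt [0.08  0.206] j6 -0.003566820661711136
shift units now [-0.289 -0.007  0.016]  in final axes [-0.289 -0.008  0.017]  turn units [ 0.016 -0.033 -0.013]
```

```bash
for i in 1 ; do python3 -m inch '[{"x":-0.04,"y":0,"z":0,"rx":0,"ry":0,"rz":0,"claw":0},{"x":-0.04,"y":0,"z":0,"rx":0,"ry":0,"rz":0,"claw":0},{"x":-0.04,"y":0,"z":0,"rx":0,"ry":0,"rz":0,"claw":0},{"x":-0.04,"y":0,"z":0,"rx":0,"ry":0,"rz":0,"claw":0},{"x":-0.04,"y":0,"z":0,"rx":0,"ry":0,"rz":0,"claw":0}]' 20; done;python3 g.py 567.6 87 69 4.55
```

```text
time_s: 20.08
tcp_pos: [567.6, 89.8, 69.5]
tool_rot: [-0.001, 0.679, 0.734, 0.002]
wrist_force: [-0.4, 4.4, -0.2]
finger_gap: 0.7
t 20.07 tcp [567.604  89.833  69.518] F [-0.409  4.359 -0.231] T [0.704 0.109 0.064] gap 0.7 jaw 4.49 tilt [0.081 0.248] j6 -0.014860707028575686
shift units now [-0.094 -0.008  0.017]  in final axes [-0.094 -0.008  0.017]  turn units [ 0.017 -0.04  -0.01 ]
```

```bash
python3 -m inch '[{"x":-0.03,"y":0,"z":0,"rx":0,"ry":-0.02,"rz":0,"claw":0},{"x":-0.03,"y":0,"z":0,"rx":0,"ry":0,"rz":0,"claw":0},{"x":-0.03,"y":0,"z":0,"rx":0,"ry":0,"rz":0,"claw":0},{"x":-0.03,"y":0,"z":0,"rx":0,"ry":0,"rz":0,"claw":0},{"x":-0.03,"y":0,"z":0,"rx":0,"ry":0,"rz":0,"claw":0}]' 20;python3 g.py 567.6 87 69 4.55
```

```text
time_s: 20.7
tcp_pos: [568.0, 85.0, 69.5]
tool_rot: [-0.0, 0.679, 0.734, 0.001]
wrist_force: [0.3, 3.6, 0.1]
finger_gap: 0.3
t 20.7 tcp [568.028  84.956  69.538] F [0.321 3.575 0.057] T [0.687 0.1   0.028] gap 0.3 jaw 4.49 tilt [0.098 0.115] j6 -0.021054495048658774
shift units now [ 0.069 -0.009  0.018]  in final axes [ 0.069 -0.009  0.018]  turn units [ 0.018 -0.018 -0.01 ]
```

```bash
python3 -m inch '[{"x":-0.02,"y":0,"z":0,"rx":0,"ry":0,"rz":0,"claw":0},{"x":-0.02,"y":0,"z":0,"rx":0,"ry":0,"rz":0,"claw":0},{"x":-0.02,"y":0,"z":0,"rx":0,"ry":0,"rz":0,"claw":0},{"x":-0.02,"y":0,"z":0,"rx":0,"ry":0,"rz":0,"claw":0},{"x":-0.02,"y":0,"z":0,"rx":0,"ry":0,"rz":0,"claw":0}]' 20;python3 g.py 567.6 87 69 4.55
```

```text
time_s: 21.32
tcp_pos: [568.3, 81.8, 69.5]
tool_rot: [-0.0, 0.679, 0.734, 0.001]
wrist_force: [-0.2, 4.3, -0.2]
finger_gap: 0.2
t 21.32 tcp [568.26   81.761  69.513] F [-0.162  4.334 -0.22 ] T [ 0.698  0.086 -0.06 ] gap 0.2 jaw 4.48 tilt [0.094 0.119] j6 -0.02666949875097803
shift units now [ 0.176 -0.008  0.017]  in final axes [ 0.176 -0.008  0.017]  turn units [ 0.017 -0.019 -0.011]
```

```bash
python3 -m inch '[{"x":-0.02,"y":0,"z":0,"rx":0,"ry":0,"rz":0,"claw":0},{"x":-0.02,"y":0,"z":0,"rx":0,"ry":0,"rz":0,"claw":0},{"x":-0.02,"y":0,"z":0,"rx":0,"ry":0,"rz":0,"claw":0},{"x":-0.02,"y":0,"z":0,"rx":0,"ry":0,"rz":0,"claw":0},{"x":-0.02,"y":0,"z":0,"rx":0,"ry":0,"rz":0,"claw":0}]' 20;python3 g.py 567.6 87 69 4.55
```

```text
time_s: 21.95
tcp_pos: [568.5, 78.5, 69.5]
tool_rot: [-0.0, 0.679, 0.734, 0.001]
wrist_force: [0.4, 4.0, 0.3]
finger_gap: 0.7
t 21.95 tcp [568.497  78.54   69.491] F [0.361 4.027 0.307] T [0.686 0.076 0.008] gap 0.7 jaw 4.48 tilt [0.092 0.118] j6 -0.03227323710996751
shift units now [ 0.283 -0.008  0.017]  in final axes [ 0.283 -0.007  0.016]  turn units [ 0.017 -0.018 -0.011]
```

```bash
python3 -m inch '[{"x":-0.02,"y":0,"z":0,"rx":0,"ry":0,"rz":0,"claw":0},{"x":-0.02,"y":0,"z":0,"rx":0,"ry":0,"rz":0,"claw":0},{"x":-0.02,"y":0,"z":0,"rx":0,"ry":0,"rz":0,"claw":0},{"x":-0.02,"y":0,"z":0,"rx":0,"ry":0,"rz":0,"claw":0},{"x":-0.02,"y":0,"z":0,"rx":0,"ry":0,"rz":0,"claw":0}]' 20;python3 g.py 567.6 87 69 4.55
```

```text
time_s: 22.58
tcp_pos: [568.8, 75.4, 69.5]
tool_rot: [-0.0, 0.679, 0.734, 0.001]
wrist_force: [-0.4, 4.0, 0.3]
finger_gap: 0.6
t 22.57 tcp [568.769  75.354  69.513] F [-0.372  4.     0.328] T [ 0.687  0.047 -0.052] gap 0.6 jaw 4.49 tilt [0.096 0.118] j6 -0.037934772282023556
shift units now [ 0.39  -0.009  0.018]  in final axes [ 0.39  -0.008  0.017]  turn units [ 0.017 -0.018 -0.011]
```

```bash
python3 -m inch '[{"x":-0.02,"y":0,"z":0,"rx":0,"ry":0,"rz":0,"claw":0},{"x":-0.02,"y":0,"z":0,"rx":0,"ry":0,"rz":0,"claw":0},{"x":-0.02,"y":0,"z":0,"rx":0,"ry":0,"rz":0,"claw":0},{"x":-0.02,"y":0,"z":0,"rx":0,"ry":0,"rz":0,"claw":0},{"x":-0.02,"y":0,"z":0,"rx":0,"ry":0,"rz":0,"claw":0}]' 20;python3 g.py 567.6 87 69 4.55
```

```text
time_s: 23.2
tcp_pos: [568.9, 73.6, 69.6]
tool_rot: [-0.001, 0.679, 0.734, 0.002]
wrist_force: [-1.6, 7.7, -0.4]
finger_gap: 0.2
t 23.2 tcp [568.922  73.629  69.564] F [-1.58   7.713 -0.353] T [1.201 0.072 0.03 ] gap 0.2 jaw 4.49 tilt [0.091 0.259] j6 -0.04358131071579502
shift units now [ 0.448 -0.009  0.021]  in final axes [ 0.448 -0.009  0.019]  turn units [ 0.019 -0.042 -0.009]
```

Force rose from 4 to 7.7 N and the travel stalled, so this is the stop. I'll hold a steady push.

```bash
python3 -m inch '[{"x":-0.02,"y":0,"z":0,"rx":0,"ry":0,"rz":0,"claw":0},{"x":-0.02,"y":0,"z":0,"rx":0,"ry":0,"rz":0,"claw":0},{"x":-0.02,"y":0,"z":0,"rx":0,"ry":0,"rz":0,"claw":0},{"x":-0.02,"y":0,"z":0,"rx":0,"ry":0,"rz":0,"claw":0},{"x":-0.02,"y":0,"z":0,"rx":0,"ry":0,"rz":0,"claw":0}]' 20;python3 g.py 567.6 87 69 4.55
```

```text
time_s: 23.82
tcp_pos: [568.9, 73.6, 69.6]
tool_rot: [-0.003, 0.679, 0.735, 0.004]
wrist_force: [0.1, 6.5, -0.1]
finger_gap: 0.6
t 23.82 tcp [568.902  73.587  69.578] F [ 0.071  6.501 -0.125] T [ 1.197  0.091 -0.014] gap 0.6 jaw 4.54 tilt [0.077 0.527] j6 -0.04917446858505478
shift units now [ 0.449 -0.008  0.023]  in final axes [ 0.449 -0.008  0.019]  turn units [ 0.02  -0.086 -0.001]
```

```bash
python3 -m inch '[{"x":-0.025,"y":0,"z":0,"rx":0,"ry":-0.02,"rz":0,"claw":0},{"x":-0.025,"y":0,"z":0,"rx":0,"ry":-0.02,"rz":0,"claw":0},{"x":-0.03,"y":0,"z":0,"rx":0,"ry":-0.02,"rz":0,"claw":0},{"x":-0.03,"y":0,"z":0,"rx":0,"ry":-0.02,"rz":0,"claw":0},{"x":-0.03,"y":0,"z":0,"rx":0,"ry":-0.02,"rz":0,"claw":0}]' 20;python3 g.py 567.6 87 69 4.55
```

```text
time_s: 24.45
tcp_pos: [568.9, 73.6, 69.6]
tool_rot: [-0.001, 0.678, 0.735, 0.003]
wrist_force: [-0.3, 8.6, 0.5]
finger_gap: 0.8
t 24.45 tcp [568.893  73.597  69.56 ] F [-0.258  8.57   0.504] T [ 1.393  0.123 -0.028] gap 0.8 jaw 4.6 tilt [0.111 0.295] j6 -0.046119679298411376
shift units now [ 0.449 -0.007  0.021]  in final axes [ 0.449 -0.008  0.019]  turn units [ 0.022 -0.048  0.008]
```

```bash
python3 -m inch '[{"x":-0.03,"y":0,"z":0,"rx":0,"ry":-0.01,"rz":0,"claw":0},{"x":-0.035,"y":0,"z":0,"rx":0,"ry":-0.01,"rz":0,"claw":0},{"x":-0.035,"y":0,"z":0,"rx":0,"ry":-0.01,"rz":0,"claw":0},{"x":-0.035,"y":0,"z":0,"rx":0,"ry":-0.01,"rz":0,"claw":0},{"x":-0.035,"y":0,"z":0,"rx":0,"ry":-0.01,"rz":0,"claw":0}]' 20;python3 g.py 567.6 87 69 4.55;python3 -m inch '[{"x":-0.035,"y":0,"z":0,"rx":0,"ry":-0.01,"rz":0,"claw":0},{"x":-0.035,"y":0,"z":0,"rx":0,"ry":-0.01,"rz":0,"claw":0},{"x":-0.035,"y":0,"z":0,"rx":0,"ry":-0.01,"rz":0,"claw":0},{"x":-0.035,"y":0,"z":0,"rx":0,"ry":-0.01,"rz":0,"claw":0},{"x":-0.035,"y":0,"z":0,"rx":0,"ry":-0.01,"rz":0,"claw":0}]' 20;python3 g.py 567.6 87 69 4.55
```

```text
time_s: 25.08
tcp_pos: [568.9, 73.5, 69.6]
tool_rot: [-0.002, 0.678, 0.735, 0.003]
wrist_force: [-0.4, 9.2, 0.8]
finger_gap: 0.3
t 25.07 tcp [568.898  73.536  69.567] F [-0.42   9.201  0.798] T [ 1.502  0.166 -0.014] gap 0.3 jaw 4.67 tilt [0.116 0.437] j6 -0.0499916648550238
shift units now [ 0.451 -0.007  0.022]  in final axes [ 0.451 -0.008  0.019]  turn units [ 0.025 -0.071  0.021]
time_s: 25.7
tcp_pos: [568.9, 73.5, 69.6]
tool_rot: [-0.003, 0.677, 0.736, 0.004]
wrist_force: [-0.7, 8.8, -0.5]
finger_gap: 0.4
t 25.7 tcp [568.862  73.53   69.587] F [-0.686  8.786 -0.472] T [ 1.494  0.153 -0.034] gap 0.4 jaw 4.76 tilt [0.116 0.592] j6 -0.054211699938084355
shift units now [ 0.451 -0.005  0.024]  in final axes [ 0.451 -0.006  0.02 ]  turn units [ 0.027 -0.097  0.035]
```

```bash
python3 -m inch '[{"x":-0.04,"y":0,"z":0,"rx":0,"ry":-0.025,"rz":0,"claw":0},{"x":-0.04,"y":0,"z":0,"rx":0,"ry":-0.025,"rz":0,"claw":0},{"x":-0.04,"y":0,"z":0,"rx":0,"ry":-0.02,"rz":0,"claw":0},{"x":-0.04,"y":0,"z":0,"rx":0,"ry":-0.02,"rz":0,"claw":0},{"x":-0.04,"y":0,"z":0,"rx":0,"ry":-0.02,"rz":0,"claw":0}]' 20;python3 g.py 567.6 87 69 4.55
```

```text
time_s: 26.32
tcp_pos: [568.8, 73.5, 69.6]
tool_rot: [-0.002, 0.677, 0.736, 0.004]
wrist_force: [-0.7, 9.5, 0.6]
finger_gap: 0.5
t 26.32 tcp [568.844  73.528  69.567] F [-0.69   9.506  0.639] T [ 1.647  0.11  -0.022] gap 0.5 jaw 4.85 tilt [0.145 0.451] j6 -0.053259792976733576
shift units now [ 0.451 -0.003  0.022]  in final axes [ 0.451 -0.006  0.019]  turn units [ 0.03  -0.073  0.049]
```

```bash
python3 -m inch '[{"x":0.05,"y":0,"z":0,"rx":0,"ry":0,"rz":0,"claw":0},{"x":0.2,"y":0,"z":0,"rx":0,"ry":0,"rz":0,"claw":0},{"x":0.4,"y":0,"z":0,"rx":0,"ry":0,"rz":0,"claw":0},{"x":0.4,"y":0,"z":0,"rx":0,"ry":0,"rz":0,"claw":0},{"x":0.3,"y":0,"z":-0.3,"rx":0,"ry":0,"rz":0,"claw":0}]' 20
python3 -m inch '[{"x":0.5,"y":0,"z":-0.6,"rx":0,"ry":0,"rz":0,"claw":0},{"x":0.8,"y":0,"z":-0.8,"rx":0,"ry":0,"rz":0,"claw":0},{"x":0.8,"y":0,"z":-0.8,"rx":0,"ry":0,"rz":0,"claw":0},{"x":0.6,"y":0,"z":-0.4,"rx":0,"ry":0,"rz":0,"claw":0},{"x":0,"y":0,"z":0,"rx":0,"ry":0,"rz":0,"claw":0}]' 20
python3 g.py
python3 - <<'E'
from workcell import imaging
import cv2,numpy as np
for n in("top","scene"):
    p,d=imaging.read_camera(n);np.savez(f"pics/{n}7.npz",p=p,d=d,**imaging.get_calibration(n)); cv2.imwrite(f"pics/{n}7.png",cv2.resize(p[190:290,270:430,::-1] if n=="top" else p[170:290,220:390,::-1],(800,540),interpolation=cv2.INTER_CUBIC)); cv2.imwrite(f"pics/{n}7f.png",p[:,:,::-1])
from h import *
np.set_printoptions(precision=1,suppress=True)
a=np.radians(-85.45); ex=np.array([np.cos(a),np.sin(a)]); ey=np.array([-ex[1],ex[0]]); c=np.array([578.1,-59.4])
for n in("top7","scene7"):
    P=cloud(load(n)).reshape(-1,3); q=P[:,:2]-c; G=np.c_[q@ex,q@ey,P[:,2]]
    V=G[(G[:,0]>-220)&(G[:,0]<25)&(abs(G[:,1])<9)&(G[:,2]>56)&(G[:,2]<80)]
    for lo in range(-160,20,15):
        s=V[(V[:,0]>=lo)&(V[:,0]<lo+15)]
        if len(s)>5: print(n,lo,"top z",np.percentile(s[:,2],[50,90]),end=";")
    print()
E
```

```text
time_s: 26.95
tcp_pos: [564.4, 114.1, 78.1]
tool_rot: [-0.001, 0.677, 0.736, 0.002]
wrist_force: [-0.1, 0.4, -0.6]
finger_gap: 0.4
time_s: 27.58
tcp_pos: [558.4, 201.2, 165.5]
tool_rot: [0.0, 0.676, 0.737, 0.005]
wrist_force: [0.5, -0.2, 0.4]
finger_gap: 0.4
t 27.57 tcp [558.41  201.184 165.457] F [ 0.493 -0.192  0.361] T [-0.083  0.064 -0.046] gap 0.4 jaw 4.89 tilt [0.365 0.367] j6 0.17046235952177288
top7 -130 top z [66.2 68.7];top7 -115 top z [65.8 69.3];top7 -100 top z [65.6 68.9];top7 -85 top z [64.9 69.1];top7 -70 top z [65.3 67.8];top7 -55 top z [66.1 68.4];top7 -40 top z [65.9 68.3];top7 -25 top z [65.4 68.4];top7 -10 top z [65.6 69.2];top7 5 top z [65.3 68.4];
scene7 -130 top z [68.7 70.3];scene7 -115 top z [67.5 69.7];scene7 -100 top z [67.4 71.2];scene7 -85 top z [67.8 70.6];scene7 -70 top z [68.4 70.5];scene7 -55 top z [67.2 70.4];scene7 -40 top z [67.9 71.1];scene7 -25 top z [67.9 70.7];scene7 -10 top z [66.8 70.3];scene7 5 top z [67.  70.5];
```

View pics/scene7.png

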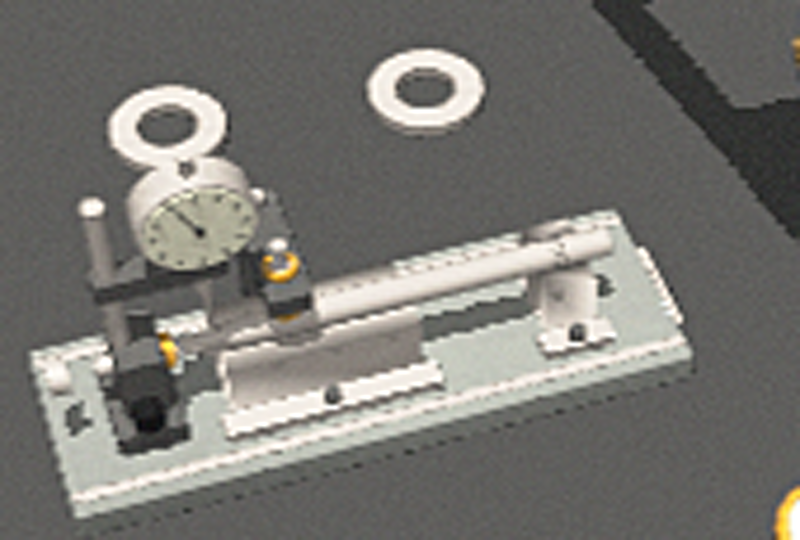

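View pics/scene7f.png

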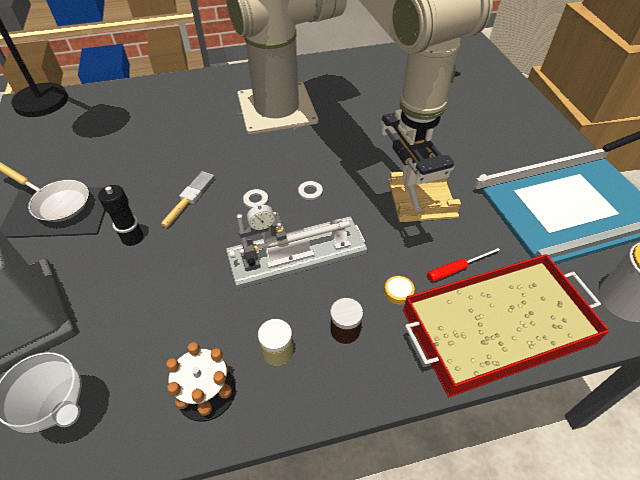

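View pics/top7.png

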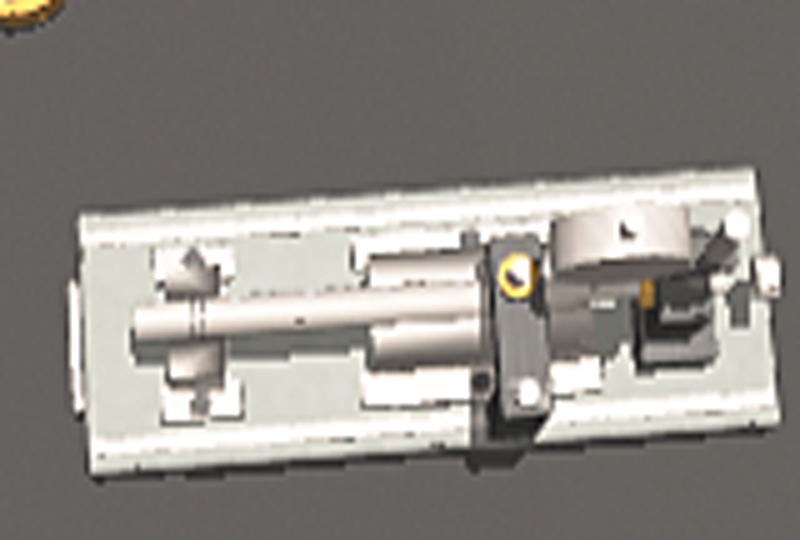

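The shaft lies level in both Vs: the tail is over the short V at (135,320) in the top view, and the nose reaches the screw near (190,345) in the scene view. Other objects look unmoved, the arm is clear, and the TCP stayed put during the push. I'll hand in.

```bash
python3 -c "
from workcell import arm
print(arm.hand_in())"
```

```text
the job is handed in; nothing more can be done
None
```

The shaft is seated in both V-supports, thin end against the stop screw, and the job was handed in at about 28 s. The hand-in reported no verdict.

**What I did:** I took the long shaft from the rest and lowered it into both Vs by feel, with the nose about 15 mm ahead of the groove point. I then pushed its tail along with closed fingers. The drag under the shoe was about 4 to 5.5 N. At the stop the advance halted and the wrist force rose to 7.7 N. I held there for about 3 s at 6.5 to 9.5 N. Less the roughly 4 N drag, I estimate 3 to 5.5 N on the screw.

**Last checks:**
- The shaft is level to within the noise of the depth readings, along its whole visible length in both Vs.
- The camera estimate put the screw tip about 80 mm ahead of the groove point. By feel it was about 84 mm, which agrees roughly.
- The arm is clear, with no contact force. The other things on the bench look unmoved in the scene picture; the spare shaft is partly hidden behind the gripper there, so I could not see all of it.
- The force left on the screw after I let go could not be measured directly.

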